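# Unpin the key box

### The arm

A 6-joint arm with a two-finger parallel gripper is mounted at the origin on the work surface. World frame = base frame: x ahead of the robot, y to its left, z up, the work surface at z = 0. Lengths are in m, angles in rad, forces in N, time in s.
With the tool pointing down it reaches from about 0.35 to 0.85 m from the base axis. Payload 8.1 kg.
Tool frame: the origin (TCP) lies between the finger pads; the fingertips stand 17 mm ahead of it and the grasp point (between the pads) lies 2 mm behind it; z points along the fingers, y is the line along which they close (so a half turn about z gives the same grasp; the last joint's range is limited). The gripper opens to 85 mm and grips with 20 to 120 N. Pads are 22 mm wide; open, the fingers measure 114 mm over their backs; the gripper's body (76 mm by 85 mm) begins 54 mm behind the grasp point. The pads swing forward as they close: fully open they stand 13 mm farther back than shut.
Start: joints at [1.169, 0.13, 1.488, -0, 1.523, -0.085], TCP at [0.187, 0.57, 0.212] pointing down, gripper open.
Joint ranges: [-2.96, 2.96], [-0.89, 2.26], [0.02, 2.5], [-1.34, 4.48], [0, 2.73], [-2.66, 2.66]. Speed limits (rad/s): [2.39, 2.39, 2.79, 3.14, 3.14, 3.14].

### API

Orientations are given as a unit quaternion [x, y, z, w].
In Python, from station import manip gives the robot as it stands.
- The arm moves only by the shell command python3 -m inch 'ROWS' [FORCE]. ROWS is JSON, a list of rows, each a list of 7 numbers: the opening, from -1 (shut) to 1 (fully open), then the shift along the tool's x, y, z in cm, then the turn, a rotation vector about the tool's x, y, z in rad. A call has 1 to 12 rows; each row shifts and turns the commanded pose from where the row before left it, along the tool's axes as they then stand; what a row does not reach is not made up. A row lasts 1/12 s, in which the tool goes at most 41.7 mm and 7.16 degrees, less where a joint would pass 70% of its speed; a pose out of reach is approached as far as the arm can. A call with a gripper value outside its range is refused whole. The fingers move at their own pace and stop on an object; FORCE is the grip in N (left out, the last holds). Time passes only in rows, so rows that do not move let the fingers close. It gives the time, the measured TCP pose, the force, the opening and the grip force at its end, in the units of the state.
- manip.read_state(): the state, without advancing time (a new reading comes with each control period).
- manip.read_camera(name): name is "scene" or "top"; returns a dict with "image" (384x512x3 uint8, red, green, blue), "K" (3x3 intrinsics, pixels), "camera_from_world" (4x4, takes a point from world to camera coordinates). Camera axes: x right, y down, z forward; pixel columns grow to the right and rows downward; lengths in m; the calibration is good to about 2 mm. A picture is of the moment at which its call begins. There is no depth.
- manip.job_done(): hands the job in; it is judged then, once.
Trained networks look in a picture, given as the dict that the camera call returned (one of the last four; its "shot" number tells which), for a name from the list of things; names that differ only in an ending like _2 or _b are one class to them, and where a whole thing is asked for, a point or a joint stands for the part that bears it (a point fixed in the world has none). Each returns a list of dicts, best first, with "conf" (0 to 1); they miss things now and then, are a little off and sometimes report something else, mostly with a low value. They report only what shows in the picture. A call takes as long as a camera call. They do not tell look-alikes from the thing itself.
- manip.look_for(target, picture): "bbox" ([centre column, centre row, width, height] in pixels, round what is visible of it).
- manip.masks_of(target, picture): "pixels" (384x512 bool, what is visible of it) and "bbox" ([centre column, centre row, width, height] in pixels, round what is visible of it).
The state is a dict: "time_s": time; "joints": joint angles; "qd": joint speeds; "tau": joint torques, N m; "ee_pos": TCP position; "eef_rot": TCP orientation; "contact_force": force on the tool from outside, world axes, zero at the start; "torque": the same for the moment, N m; "grip_width": finger opening in m; "finger_force": force on a finger pad.
Only numpy, scipy, OpenCV 4.12 (cv2) and the standard library are available. Lean on these libraries where they do the work, as an engineer would, in place of code of your own. Each camera call takes 0.05 s, during which the arm holds its last target. There are 200 camera calls.

### The job

Open the key box by the door: draw its locking pin straight out of the sloping cover, park the pin upright and well back in the side notch of the ceramic stand, collar resting on both prongs, handling the ceramic gently (no more than 25 N), and let it go. Then slide the cover fully open to the left by its pull. Leave the other things on the console where they are.

Things in the scene. Friction and masses are not known exactly. Their poses are not given: they have to be found in the camera images.
- keybox: Fixed wooden key box, 160 mm deep (x), 300 wide (y), origin under its centre, x to its back. Top slopes 30 degrees, facing the robot: 60 mm high in front, 152 behind. Above it a full-width letter ledge (underside 256 mm, top 275 mm up) overhangs to 30 mm in front of the origin: pin and pull are reached only with the tool leaning back to the robot, square to the slope.
- bore (a point): Centre of the bore's mouth on the top face of the closed cover, fixed to the box: x up the slope, y along it to the box's left (+y of the box), z square to the slope = the bore's axis, pointing out. The bore, 16 to 17 mm wide, runs 80 mm down from here through the 10 mm cover into a fixed block.
- pin: Loose locking pin, 127 mm long, about 150 g. Origin: centre of its collar's underside; z along the pin to the head. Steel shank 14 mm thick, down to -75 mm. Collar 38 mm across, 0 to 5 mm. Head: round wooden grip 20 mm across, 5 to 52 mm. At the start it is in the bore, collar on the cover; it slides out freely along the bore.
- pin_tip (a point): Foot of the pin's shank, 75 mm below the pin's origin; frame as the pin's.
- stand: Fixed white glazed ceramic stand, left or right of the key box; chips above 25 N. Origin under its centre. Base 110 x 90 x 12 mm; a column at +x bears a level fork plate 14 mm thick, 56 mm wide, 95 mm long, top 124 mm high. The 20 mm wide notch is open at the front (-x of the stand): mouth at x = -50 mm, closed end at x = 0.
- notch (a point): Where the pin's origin should come to rest: centre line of the notch, 10 mm in front of its closed end, level with the fork's top; frame as the stand's (the notch opens towards -x). Parked, the pin hangs upright, shank in the notch and collar resting on both prongs.
- pull (a point): Grip point on the cover's light wooden pull, a rib 60 mm along the slope, 14 mm wide (y), 36 mm tall, standing square to the slope; this point is 20 mm above the cover's face and 16 mm below the rib's top. Frame as bore. Closed, it is 92 mm to the right of the bore (and 5 mm lower down the slope).
- cover (a joint): Travel of the dark wooden sliding cover along the slope to the box's left (+y of the box): 0 closed, 0.11 m fully open at its stop. Friction about 1.5 N; it stays where left. The pin blocks it while in the bore.
- vase: Bystander: terracotta vase, 84 mm across, 135 mm tall, origin under its centre. Loose.
- bowl: Bystander: black ceramic bowl, 150 mm across, 60 mm tall, origin under its centre. Loose.
- coin_tray: Bystander: clear acrylic tray of coins, 150 x 110 x 25 mm, origin under its centre. Loose.
- mint_tin: Bystander: blue plastic mint tin, 62 x 95 x 20 mm, origin under its centre. Loose.
- pen: Bystander: silver aluminium pen, 140 mm long, 9 mm thick, along its x, origin under its centre. Loose.
- comb: Bystander: wooden comb, 170 x 40 x 6 mm, along its x, origin under its centre. Loose.
Not all that is in view belongs to the job. What is meant by the pin is not blue or red, and is the smaller of those in its own colour.

How it is judged:
On the way, in this order (a step that is already met when the one before it is completed fails the run):
1. the pin is drawn clear of the bore with the cover still shut (z of pin_tip in the frame of bore above 0.003 m and value of joint cover below 0.01 m), for 0.1 s.
2. the pin hangs in the notch, let go, with the cover still shut (x of pin in the frame of notch between -0.02 and 0.01 m and y of pin in the frame of notch between -0.007 and 0.007 m and z of pin in the frame of notch between -0.004 and 0.004 m and angle between pin's own z axis and vertical below 0.12 rad and contact force between the fingers and pin below 0.1 N and linear speed of pin below 0.02 m/s and value of joint cover below 0.01 m), for 0.2 s.
3. the cover is slid open (value of joint cover above 0.1 m), for 0.1 s.
At the end, for the whole second after the job is handed in: The pin hangs upright (within 0.12 rad) and still in the notch: its origin within 7 mm of the notch's centre line, no more than 20 mm in front of or 10 mm behind notch, collar within 4 mm of the fork's top; the cover is open by more than 100 of its 110 mm and at rest (x of pin in the frame of notch between -0.02 and 0.01 m and y of pin in the frame of notch between -0.007 and 0.007 m and z of pin in the frame of notch between -0.004 and 0.004 m and angle between pin's own z axis and vertical below 0.12 rad and contact force between the fingers and pin below 0.1 N and linear speed of pin below 0.02 m/s and value of joint cover above 0.1 m and velocity of joint cover between -0.01 and 0.01 m/s); the robot touches nothing.
It fails at once if the pin presses or knocks on the ceramic stand with more than 25 N (contact force between pin and stand above 25 N).
It fails at once if the robot strikes the ceramic stand with more than 25 N (contact force between the arm and stand above 25 N).
It fails at once if a bystander is moved by more than 20 mm (distance of any of vase, bowl, coin_tray, mint_tin, pen, comb from where it was at the start of the episode above 0.02 m).
It also fails if it takes over 70 s, if anything falls off the work surface, if the arm or the gripper's body presses on something with over 40 N, if the wrist force passes 120 N, or if a joint passes its speed limit or range.

## Working session

There is one attempt and no reset: what is moved stays moved. The work goes in short steps, Python scripts to look and compute and a shell command to move; the robot and the scene stay as the last step left them, time stands still between calls to the robot, and variables do not carry over. Pictures are saved under pics/ and viewed, at most 10 in all, crops included, and the job is handed in when it is done.

```bash
ls; mkdir -p pics; cat > h.py <<'E'
import numpy as np, cv2
from station import manip
from scipy.spatial.transform import Rotation as R
def save(p,n): cv2.imwrite('pics/'+n, p['image'][:,:,::-1])
E
python3 - <<'E'
from h import *
for c in('scene','top'):
    p=manip.read_camera(c); save(p,c+'0.png'); print(c,p['K'].tolist(),np.round(p['camera_from_world'],4).tolist())
    for n in('keybox','pin','stand','pull','cover'):
        print(n,[(round(d['conf'],2),np.round(d['bbox']).tolist()) for d in manip.look_for(n,p)])
s=manip.read_state();print(s)
E
```

```text
pics
scene [[349.31466304158414, 0.0, 257.25727923063897], [0.0, 349.31466304158414, 198.41864272601137], [0.0, 0.0, 1.0]] [[-0.9823, 0.1875, -0.0028, 0.4179], [0.1675, 0.8705, -0.4629, -0.0289], [-0.0844, -0.4551, -0.8864, 1.1699], [0.0, 0.0, 0.0, 1.0]]
keybox [(0.65, [172.0, 205.0, 91.0, 138.0])]
pin [(0.95, [328.0, 314.0, 12.0, 61.0]), (0.79, [305.0, 128.0, 23.0, 34.0]), (0.66, [196.0, 201.0, 11.0, 12.0]), (0.54, [191.0, 315.0, 31.0, 37.0]), (0.5, [205.0, 90.0, 36.0, 34.0])]
stand [(0.56, [219.0, 135.0, 29.0, 38.0])]
pull [(0.73, [196.0, 190.0, 24.0, 46.0])]
cover []
top [[475.9768375798701, 0.0, 259.7732838562173], [0.0, 475.9768375798701, 196.70811515055505], [0.0, 0.0, 1.0]] [[-0.0256, -0.9996, -0.0119, 0.0217], [-0.998, 0.0262, -0.0566, 0.4369], [0.0569, 0.0104, -0.9983, 1.7574], [0.0, 0.0, 0.0, 1.0]]
keybox [(0.64, [261.0, 128.0, 98.0, 70.0])]
pin [(0.78, [343.0, 261.0, 34.0, 33.0]), (0.73, [187.0, 136.0, 22.0, 23.0]), (0.67, [268.0, 147.0, 9.0, 12.0])]
stand [(0.7, [340.0, 174.0, 27.0, 33.0]), (0.49, [268.0, 147.0, 8.0, 8.0])]
pull [(0.85, [280.0, 148.0, 39.0, 21.0])]
cover [(0.66, [282.0, 149.0, 43.0, 26.0])]
{'time_s': 0.6, 'joints': array([ 1.16861955e+00,  1.30364933e-01,  1.48815794e+00, -3.05162952e-05,
        1.52298719e+00, -8.54297337e-02]), 'qd': array([-1.52355767e-03,  6.83088980e-05,  1.16940044e-03,  1.73811249e-03,
        4.99884116e-04, -8.31243528e-05]), 'tau': array([-8.22033107e-04, -5.68964088e+01, -5.00592649e+01, -4.33256700e-04,
        1.79795883e-03,  1.18551910e-06]), 'ee_pos': array([0.18690557, 0.57017917, 0.21213631]), 'eef_rot': array([1.57711576e-01, 9.87485219e-01, 3.63917369e-05, 2.47576934e-05]), 'contact_force': array([0.09431272, 0.04486458, 0.08327468]), 'torque': array([ 0.00977384, -0.00034603,  0.0137146 ]), 'finger_force': 0.0, 'grip_width': 0.08561977328152703}
```

```bash
python3 - <<'E'
import cv2
a=cv2.imread('pics/scene0.png');cv2.imwrite('pics/s_big.png',cv2.resize(a[40:400,90:400],(775,600) if 0 else None,fx=2,fy=2)[:600])
b=cv2.imread('pics/top0.png');cv2.imwrite('pics/t_big.png',cv2.resize(b[70:300,120:400],None,fx=2.6,fy=2.6,interpolation=cv2.INTER_CUBIC))
E
```

```text
(no output)
```

View pics/s_big.png

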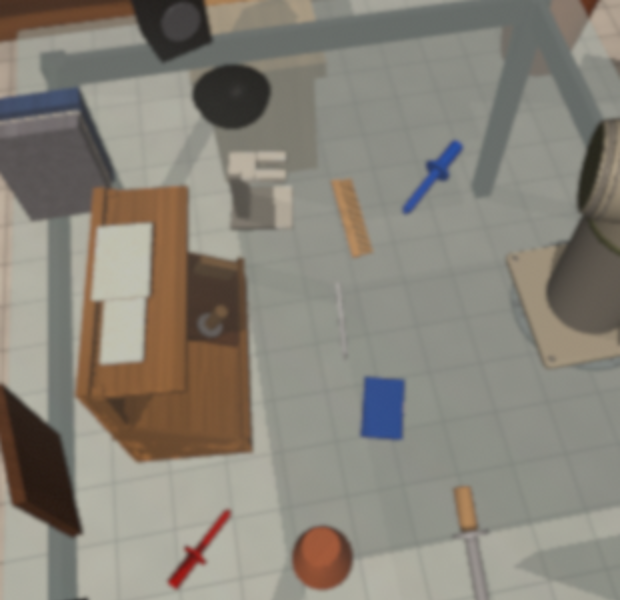

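View pics/t_big.png

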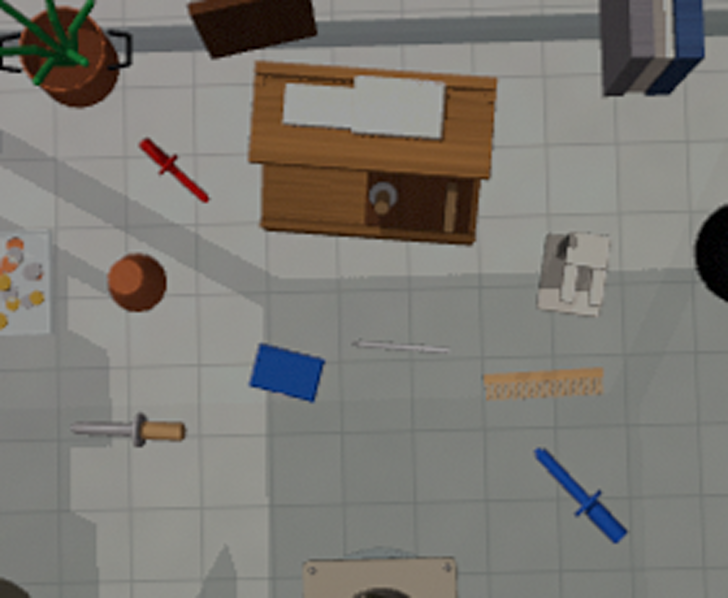

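The candidates for the pin, in original pixels:
- scene (196,201) / top (268,147): wooden, in the key box
- scene (328,314) / top (178,236): wooden and bigger, lying loose
- scene (305,128): blue
- scene (191,315): red

The one meant should be the small wooden pin in the box's bore, because it is neither blue nor red and is the smaller of the two wooden ones. I'll check this in an enlarged crop, which also gives me the corner points.

```bash
python3 - <<'E'
import cv2
def crop(f,o,x0,y0,w,h,s):
    a=cv2.imread(f)[y0:y0+h,x0:x0+w]; a=cv2.resize(a,None,fx=s,fy=s,interpolation=cv2.INTER_CUBIC)
    for i in range(0,w,10): cv2.line(a,(i*s,0),(i*s,6 if i%50 else 14),(0,0,255),1)
    for i in range(0,h,10): cv2.line(a,(0,i*s),(6 if i%50 else 14,i*s),(0,0,255),1)
    cv2.imwrite(o,a)
crop('pics/top0.png','pics/t1.png',210,85,155,115,5)
crop('pics/scene0.png','pics/s1.png',125,110,120,98,6)
E
```

```text
(no output)
```

View pics/t1.png

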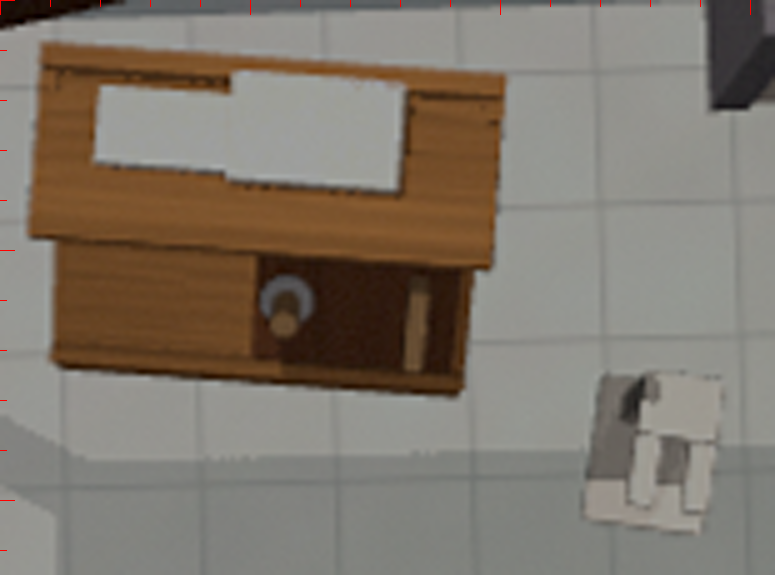

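View pics/s1.png

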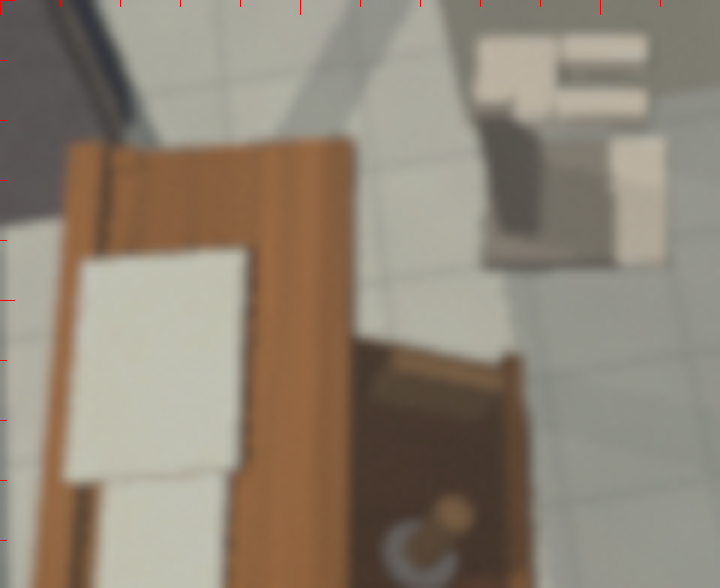

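The pin in the box's bore is the small wooden-headed one with a grey collar, at top (267,146) and scene (195,202), so it is the one meant. The stand is to the right of the box, with its fork's front prongs at top (336–351,186). Next I fit the poses.

```bash
cat > fit.py <<'E'
from h import *
from scipy.optimize import least_squares
C={c:manip.read_camera(c) for c in('scene','top')}
def proj(c,P):
    p=C[c]; q=np.c_[P,np.ones(len(P))]@p['camera_from_world'].T[:,:3]; q=q@p['K'].T; return q[:,:2]/q[:,2:]
def px(c,uv):
    s,o=(5,(210,85)) if c=='top' else (6,(125,110)); return (np.array(uv)+.5)/s-.5+o
def T(p,P): c,s=np.cos(p[2]),np.sin(p[2]); P=np.array(P,float); return np.c_[p[0]+c*P[:,0]-s*P[:,1],p[1]+s*P[:,0]+c*P[:,1],P[:,2]]
S30,C30=.5,3**.5/2
def bore(b,k): # b=(u up slope from front edge, v, h)
    return np.array([-.08+b[0]*C30-(b[2]+k)*S30,b[1],.06+b[0]*S30+(b[2]+k)*C30])
def fit(f,p0,ftop,fsc):
    def r(p):
        o=[]
        for c,F in(('top',ftop),('scene',fsc)):
            o.append((proj(c,T(p,[x[1](p) if callable(x[1]) else x[1] for x in F]))-px(c,[x[0] for x in F])).ravel())
        if len(p)>3:o.append([p[5]/.002])
        return np.concatenate(o)
    s=least_squares(r,p0,loss='soft_l1'); e=r(s.x); print(f,np.round(s.x,4)); print(np.round(e,1).tolist()); return s.x
B=fit('box',[.6,0,0,.08,0,0],
 [((30,237),(-.03,.15,.275)),((490,268),(-.03,-.15,.275)),((52,362),(-.08,.15,.06)),((460,392),(-.08,-.15,.06)),
  ((284,322),lambda p:bore(p[3:],.052)),((287,301),lambda p:bore(p[3:],.005))],
 [((352,140),(-.03,-.15,.275)),((522,355),(-.08,-.15,.06)),((455,514),lambda p:bore(p[3:],.052)),((419,552),lambda p:bore(p[3:],.005))])
S=fit('stand',[.55,-.3,0],
 [((722,378),(.045,-.028,.124)),((628,501),(-.05,.028,.124)),((655,507),(-.05,.01,.124)),((682,511),(-.05,-.01,.124)),((706,514),(-.05,-.028,.124)),((659,435),(0,.01,.124)),((688,440),(0,-.01,.124)),((584,520),(-.055,.045,.012)),((700,534),(-.055,-.045,.012)),((600,374),(.055,.045,.012))],
 [((648,36),(-.05,-.028,.124)),((648,115),(-.05,.028,.124)),((477,37),(.045,-.028,.124)),((558,63),(0,-.01,.124)),((558,87),(0,.01,.124)),((648,63),(-.05,-.01,.124)),((648,88),(-.05,.01,.124)),((666,137),(-.055,-.045,.012)),((666,264),(-.055,.045,.012)),((482,268),(.055,.045,.012))])
b=T(B,[bore(B[3:],0)])[0]; n=T([0,0,B[2]],[bore([0,0,1],0)-bore([0,0,0],0)])[0]; print('bore',b,n); print('notch',T(S,[(-.01,0,.124)])[0])
print('pull',T(B,[bore([B[3]-.005,B[4]-.092,.02+B[5]],0)])[0])
np.save('p.npy',np.r_[B,S])
E
python3 fit.py
```

```text
box [ 6.468e-01 -5.400e-03 -1.066e-01  6.040e-02 -1.950e-02  4.000e-04]
[-1.1, 0.1, 0.6, 1.2, -0.4, -0.0, 0.3, 0.5, 0.3, 1.4, 0.2, 0.8, -0.5, -3.8, -0.7, 1.6, -0.9, -0.0, -0.7, 0.6, 0.2]
stand [ 0.5066 -0.2872 -0.1562]
[-0.3, 0.9, -0.8, 1.2, -1.0, 0.6, -0.7, 0.6, -0.3, 0.7, -0.1, 0.9, -0.2, 0.6, -1.0, 0.5, -0.1, 0.8, -0.6, 0.5, -0.8, -0.7, -0.8, -0.5, -0.9, -0.1, -1.0, -0.5, -1.1, 0.2, -0.8, -1.0, -0.8, -0.3, -0.4, -0.4, -0.3, -1.1, -1.0, -0.9]
bore [ 0.61695417 -0.02183048  0.09050313] [-0.4971592   0.05322338  0.8660254 ]
notch [ 0.49669061 -0.28560633  0.124     ]
pull [ 0.59291236 -0.11178238  0.10532364]
```

```bash
cat > go.py <<'E'
from h import *
P=np.load('p.npy'); y=P[2]; Y=P[8]
Rb=R.from_euler('z',y)*R.from_euler('y',-np.pi/6)   # bore frame
Rg=Rb*R.from_euler('y',np.pi)                        # tool square to slope: x down slope, y box-left
Rs=R.from_euler('z',Y); Rp=Rs*R.from_euler('y',np.pi)
bore=np.array([.61695,-.02183,.0905]); notch=np.array([.4967,-.2856,.124]); pull=np.array([.5929,-.1118,.1053])
def to(pos,Rt,s=None):
    s=s or manip.read_state(); q=R.from_quat(s['eef_rot'])
    d=q.inv().apply(np.array(pos)-s['ee_pos'])*100
    print('t %.2f pos'%s['time_s'],np.round(s['ee_pos'],4),'shift cm',np.round(d,2),'turn',np.round((q.inv()*Rt).as_rotvec(),3),'F',np.round(s['contact_force'],1),'grip',round(s['grip_width'],4),'ff',round(s['finger_force'],1))
E
python3 -c "
from go import *
to([.187,.57,.29],Rg); a=bore+Rb.apply([0,0,.15]);print(a);to(a,Rg)"
```

```text
t 0.70 pos [0.1869 0.5702 0.2121] shift cm [-0.01 -0.01 -7.79] turn [-0.055 -0.522 -0.205] F [-0.5 -0.5  0.4] grip 0.0854 ff 0.0
[ 0.54237612 -0.01384649  0.22040381]
t 0.70 pos [0.1869 0.5702 0.2121] shift cm [-51.97 -44.42  -0.83] turn [-0.055 -0.522 -0.205] F [-0.5 -0.5  0.4] grip 0.0854 ff 0.0
```

```bash
python3 -m inch '[[1,0,0,-2.7,0,0,0],[1,0,0,-2.7,0,0,0],[1,0,0,-2.6,0,0,0],[1,-2.2,-1.9,0,0,0,0],[1,-2.2,-1.9,0,0,0,0],[1,-2.2,-1.9,0,0,0,0],[1,-2.2,-1.9,0,0,0,0],[1,-2.2,-1.9,0,0,0,0],[1,-2.2,-1.9,0,0,0,0],[1,-2.2,-1.9,0,0,0,0],[1,-2.2,-1.9,0,0,0,0],[1,-2.2,-1.9,0,0,0,0]]' 60
python3 -m inch '[[1,-2.2,-1.9,0,0,0,0],[1,-2.2,-1.9,0,0,0,0],[1,-2.2,-1.9,0,0,0,0],[1,-2.2,-1.9,0,0,0,0],[1,-2.2,-1.9,0,0,0,0],[1,-2.2,-1.9,0,0,0,0],[1,-2.2,-1.9,0,0,0,0],[1,-2.2,-1.9,0,0,0,0],[1,-2.2,-1.9,0,0,0,0],[1,-2.2,-1.9,0,0,0,0],[1,0,0,0,0,0,0]]'
python3 -c "
from go import *
to(bore+Rb.apply([0,0,.15]),Rg)"
```

```text
time_s: 1.7
ee_pos: [0.3222, 0.3447, 0.2923]
eef_rot: [0.158, 0.987, 0.0, 0.0]
contact_force: [0.2, -0.8, 0.5]
grip_width: 0.0851
finger_force: 0.0
time_s: 2.62
ee_pos: [0.4733, 0.093, 0.2919]
eef_rot: [0.16, 0.987, -0.001, 0.0]
contact_force: [0.9, 0.7, 0.0]
grip_width: 0.0852
finger_force: 0.0
t 2.62 pos [0.4733 0.093  0.2919] shift cm [-9.91 -7.95  7.17] turn [-0.058 -0.521 -0.209] F [0.9 0.7 0. ] grip 0.0852 ff 0.0
```

```bash
python3 -m inch '[[1,0,0,0,-0.01,-0.087,-0.035],[1,0,0,0,-0.01,-0.087,-0.035],[1,0,0,0,-0.01,-0.087,-0.035],[1,0,0,0,-0.01,-0.087,-0.035],[1,0,0,0,-0.01,-0.087,-0.035],[1,0,0,0,-0.01,-0.087,-0.035],[1,0,0,0,0,0,0]]'
python3 -c "
from go import *
to(bore+Rb.apply([0,0,.15]),Rg)"
```

```text
time_s: 3.2
ee_pos: [0.469, 0.0974, 0.2891]
eef_rot: [0.048, 0.964, -0.011, 0.26]
contact_force: [-0.8, 0.0, -0.7]
grip_width: 0.0854
finger_force: 0.0
t 3.20 pos [0.469  0.0974 0.2891] shift cm [ -3.82 -10.38  10.13] turn [0.007 0.002 0.006] F [-0.8  0.  -0.7] grip 0.0854 ff 0.0
```

```bash
python3 -m inch '[[1,-0.8,-2.1,2,0.007,0.002,0.006],[1,-0.8,-2.1,2,0,0,0],[1,-0.8,-2.1,2,0,0,0],[1,-0.8,-2.1,2,0,0,0],[1,-0.7,-2.0,2,0,0,0],[1,0,0,0,0,0,0],[1,0,0,0,0,0,0]]'
python3 - <<'E'
from go import *
to(bore+Rb.apply([0,0,.034]),Rg)
for c in('scene','top'):
    p=manip.read_camera(c); save(p,c+'1.png')
    for n in('pin','pull'): print(c,n,[(round(d['conf'],2),np.round(d['bbox'],1).tolist()) for d in manip.look_for(n,p)])
a=cv2.imread('pics/scene1.png')[130:300,110:310];b=cv2.imread('pics/top1.png')[85:255,200:400]
cv2.imwrite('pics/c1.png',cv2.resize(np.hstack([a,b]),None,fx=2,fy=2,interpolation=cv2.INTER_CUBIC))
E
```

```text
time_s: 3.78
ee_pos: [0.5436, -0.0166, 0.2236]
eef_rot: [0.055, 0.965, -0.014, 0.256]
contact_force: [-1.2, 0.1, 0.3]
grip_width: 0.0856
finger_force: 0.0
t 3.78 pos [ 0.5436 -0.0166  0.2236] shift cm [ 0.22  0.28 11.8 ] turn [-0.002 -0.006 -0.007] F [-1.2  0.1  0.3] grip 0.0856 ff 0.0
scene pin [(0.89, [327.0, 313.0, 16.4, 65.4]), (0.83, [190.1, 316.1, 32.4, 37.1]), (0.68, [198.0, 201.5, 12.4, 19.8]), (0.65, [301.6, 134.9, 15.9, 23.7])]
scene pull [(0.93, [195.7, 190.6, 26.5, 42.9])]
top pin [(0.78, [169.5, 236.9, 40.0, 11.8]), (0.76, [344.9, 262.0, 34.0, 32.6]), (0.4, [268.9, 146.4, 9.1, 11.7])]
top pull [(0.93, [283.0, 148.8, 40.6, 19.7])]
```

View pics/c1.png

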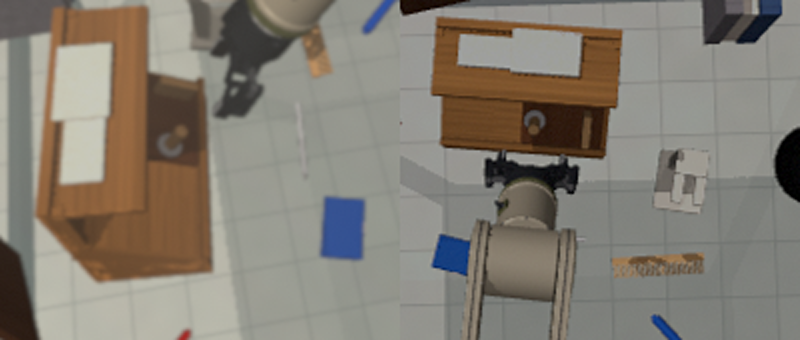

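The gripper, at top (266,168), lines up with the pin at (267,146), and nothing is in the way. I go in along the bore's axis.

```bash
python3 -m inch '[[1,0.2,0.3,2,0,0,0],[1,0,0,2,0,0,0],[1,0,0,2,0,0,0],[1,0,0,1,0,0,0],[1,0,0,1,0,0,0],[1,0,0,0,0,0,0]]'
python3 -c "
from go import *
to(bore+Rb.apply([0,0,.034]),Rg)"
```

```text
time_s: 4.58
ee_pos: [0.5813, -0.0157, 0.1525]
eef_rot: [0.052, 0.965, -0.014, 0.257]
contact_force: [-0.6, 0.1, -1.2]
grip_width: 0.0851
finger_force: 0.0
t 4.58 pos [ 0.5813 -0.0157  0.1525] shift cm [-0.04 -0.23  3.78] turn [-0.    -0.004 -0.002] F [-0.6  0.1 -1.2] grip 0.0851 ff 0.0
```

```bash
python3 -m inch '[[1,0,-0.2,1,0,0,0],[1,0,0,1,0,0,0],[1,0,0,1,0,0,0],[1,0,0,0.8,0,0,0],[1,0,0,0,0,0,0],[1,0,0,0,0,0,0]]'
python3 - <<'E'
from go import *
to(bore+Rb.apply([0,0,.034]),Rg)
for c in('scene','top'):
    p=manip.read_camera(c); save(p,c+'2.png')
a=cv2.imread('pics/scene2.png')[155:255,145:245];b=cv2.imread('pics/top2.png')[100:200,220:320]
cv2.imwrite('pics/c2.png',cv2.resize(np.hstack([a,b]),None,fx=4,fy=4,interpolation=cv2.INTER_CUBIC))
E
```

```text
time_s: 5.08
ee_pos: [0.6005, -0.0203, 0.1217]
eef_rot: [0.053, 0.965, -0.014, 0.258]
contact_force: [-0.3, 0.2, -0.4]
grip_width: 0.0852
finger_force: 0.0
t 5.08 pos [ 0.6005 -0.0203  0.1217] shift cm [0.13 0.02 0.13] turn [-0.001 -0.002 -0.002] F [-0.3  0.2 -0.4] grip 0.0852 ff 0.0
```

View pics/c2.png

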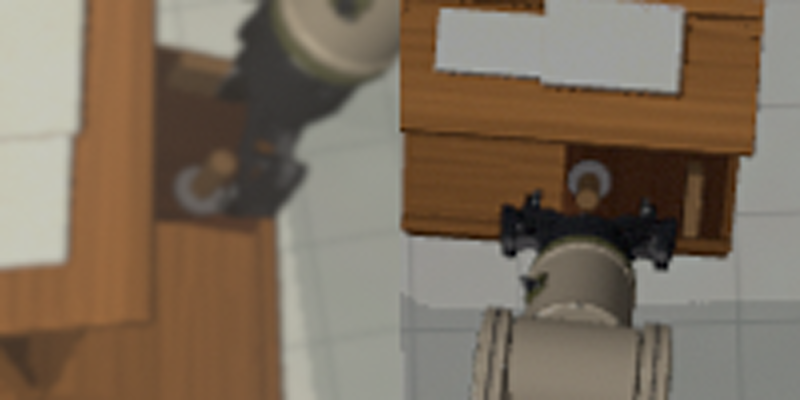

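```bash
python3 - <<'E'
from go import *
s=manip.read_state(); q=R.from_quat(s['eef_rot']); t=s['ee_pos']
L={'bore':bore,'head':bore+Rb.apply([0,0,.052]),'tcp':t}
for k,v in {'tipL':(0,.045,.004),'tipR':(0,-.045,.004),'palm':(0,0,-.056)}.items(): L[k]=t+q.apply(v)
for c,o in(('scene',(145,155)),('top',(220,100))):
    p=manip.read_camera(c)
    for k,v in L.items():
        x=p['K']@(p['camera_from_world']@np.r_[v,1])[:3]; print(c,k,np.round(((x[:2]/x[2]+.5-o)*4)).astype(int)+(np.array([400,0]) if c=='top' else 0))
E
```

```text
scene bore [194 194]
scene head [220 163]
scene tcp [209 172]
scene tipL [207 230]
scene tipR [207 121]
scene palm [239 137]
top bore [591 182]
top head [589 203]
top tcp [590 195]
top tipL [539 189]
top tipR [641 197]
top palm [587 218]
```

```bash
python3 -m inch '[[0,0.1,0,0.1,0,0,0],[-1,0,0,0,0,0,0],[-1,0,0,0,0,0,0],[-1,0,0,0,0,0,0],[-1,0,0,0,0,0,0],[-1,0,0,0,0,0,0],[-1,0,0,0,0,0,0],[-1,0,0,0,0,0,0],[-1,0,0,0,0,0,0]]' 60
python3 - <<'E'
from go import *
to(bore+Rb.apply([0,0,.034]),Rg)
E
```

```text
time_s: 6.03
ee_pos: [0.6004, -0.0201, 0.1207]
eef_rot: [0.053, 0.965, -0.014, 0.258]
contact_force: [-3.9, 2.5, 4.1]
grip_width: 0.0164
finger_force: 58.5
t 6.03 pos [ 0.6004 -0.0201  0.1207] shift cm [0.07 0.01 0.05] turn [-0.    -0.001 -0.003] F [-3.9  2.5  4.1] grip 0.0164 ff 58.5
```

```bash
python3 - <<'E'
from go import *
for c in('scene','top'):
    p=manip.read_camera(c); save(p,c+'3.png')
    print(c,[(round(d['conf'],2),np.round(d['bbox'],1).tolist()) for d in manip.look_for('pin',p)])
a=cv2.imread('pics/scene3.png')[165:240,160:235];b=cv2.imread('pics/top3.png')[110:185,230:305]
cv2.imwrite('pics/c3.png',cv2.resize(np.hstack([a,b]),None,fx=5.3,fy=5.3,interpolation=cv2.INTER_CUBIC))
E
```

```text
scene [(0.79, [325.7, 312.4, 13.2, 60.8]), (0.69, [190.4, 315.4, 30.5, 38.4])]
top [(0.82, [170.2, 235.4, 43.6, 15.9]), (0.67, [343.4, 261.1, 36.1, 31.7]), (0.46, [186.3, 135.1, 24.3, 28.9]), (0.4, [268.3, 147.9, 11.4, 13.9]), (0.34, [329.6, 215.8, 43.8, 12.1])]
```

View pics/c3.png

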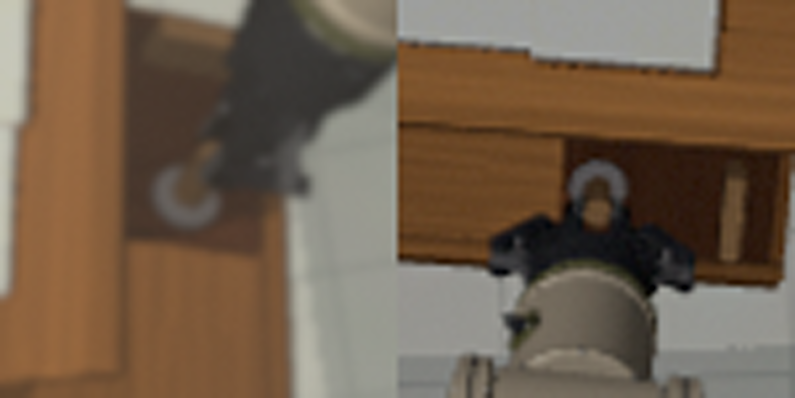

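Grip width is 16.4 mm on a 20 mm head, so the pads may be off-centre on the down-slope side. I'll reopen, shift up-slope and compare.

```bash
python3 -m inch '[[0,0,0,0,0,0,0],[0,0,0,0,0,0,0],[0,-0.3,0,0,0,0,0],[0,-0.4,0,0,0,0,0],[0,0,0,0,0,0,0],[-1,0,0,0,0,0,0],[-1,0,0,0,0,0,0],[-1,0,0,0,0,0,0],[-1,0,0,0,0,0,0],[-1,0,0,0,0,0,0]]' 60
python3 - <<'E'
from go import *
to(bore+Rb.apply([0,0,.034]),Rg)
E
```

```text
time_s: 7.07
ee_pos: [0.6065, -0.0208, 0.1242]
eef_rot: [0.053, 0.965, -0.014, 0.258]
contact_force: [-2.8, 4.9, 4.6]
grip_width: 0.0166
finger_force: 58.6
t 7.07 pos [ 0.6065 -0.0208  0.1242] shift cm [0.77 0.01 0.04] turn [-0.    -0.001 -0.003] F [-2.8  4.9  4.6] grip 0.0166 ff 58.6
```

The width is unchanged, so the pads lie flat on the head and the reading is just compressed. I draw the pin.

```bash
python3 -m inch '[[-1,0,0,-0.5,0,0,0],[-1,0,0,-0.5,0,0,0],[-1,0,0,-0.5,0,0,0],[-1,0,0,-0.5,0,0,0]]' 60
python3 - <<'E'
from go import *
to(bore+Rb.apply([0,0,.034]),Rg)
E
```

```text
time_s: 7.4
ee_pos: [0.5958, -0.0203, 0.1412]
eef_rot: [0.053, 0.965, -0.014, 0.258]
contact_force: [0.4, 1.0, -2.1]
grip_width: 0.0166
finger_force: 58.7
t 7.40 pos [ 0.5958 -0.0203  0.1412] shift cm [0.7  0.07 2.05] turn [-0.001 -0.002 -0.003] F [ 0.4  1.  -2.1] grip 0.0166 ff 58.7
```

```bash
python3 -m inch '[[-1,0,0,-1,0,0,0],[-1,0,0,-1,0,0,0],[-1,0,0,-1,0,0,0],[-1,0,0,-1,0,0,0],[-1,0,0,-1,0,0,0],[-1,0,0,-1,0,0,0],[-1,0,0,-1,0,0,0],[-1,0,0,-1,0,0,0],[-1,0,0,-1,0,0,0],[-1,0,0,0,0,0,0],[-1,0,0,0,0,0,0]]'
python3 - <<'E'
from go import *
to(notch+[0,0,.13],Rp)
for c in('scene','top'):
    p=manip.read_camera(c); save(p,c+'4.png')
    print(c,[(round(d['conf'],2),np.round(d['bbox'],1).tolist()) for d in manip.look_for('pin',p)])
a=cv2.imread('pics/scene4.png')[130:240,160:270];b=cv2.imread('pics/top4.png')[100:210,210:320]
cv2.imwrite('pics/c4.png',cv2.resize(np.hstack([a,b]),None,fx=3.6,fy=3.6,interpolation=cv2.INTER_CUBIC))
E
```

```text
time_s: 8.32
ee_pos: [0.552, -0.0154, 0.2202]
eef_rot: [0.053, 0.964, -0.014, 0.259]
contact_force: [0.4, 0.1, -1.5]
grip_width: 0.0165
finger_force: 58.8
t 8.32 pos [ 0.552  -0.0154  0.2202] shift cm [  0.51 -27.47  -4.21] turn [0.013 0.524 0.046] F [ 0.4  0.1 -1.5] grip 0.0165 ff 58.8
scene [(0.75, [191.4, 314.9, 28.9, 38.0]), (0.72, [301.3, 137.2, 19.0, 23.7]), (0.7, [209.6, 190.6, 17.8, 21.9]), (0.62, [328.0, 314.0, 16.7, 62.0])]
top [(0.63, [187.3, 134.4, 21.7, 24.8]), (0.56, [343.0, 263.4, 36.4, 32.9]), (0.54, [170.2, 236.1, 37.1, 16.1]), (0.53, [268.1, 158.2, 10.5, 16.4])]
```

View pics/c4.png

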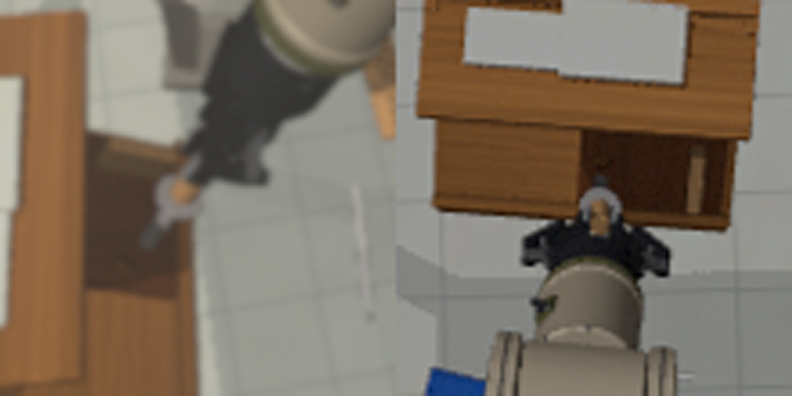

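```bash
cat > tri.py <<'E'
from go import *
def tri(us,ut):
    A=[]
    for c,u in(('scene',us),('top',ut)):
        p=manip.read_camera(c); M=p['K']@p['camera_from_world'][:3]
        A+= [u[0]*M[2]-M[0],u[1]*M[2]-M[1]]
    A=np.array(A); x=np.linalg.lstsq(A[:,:3],-A[:,3],rcond=None)[0]; r=A@np.r_[x,1]; return x,r
E
python3 - <<'E'
from tri import *
s=manip.read_state();q=R.from_quat(s['eef_rot'])
for n,a,b in(('collar',(208.7,184.2),(266.4,155.4)),('tip',(201.2,196.2),(266.4,149.5))):
    x,r=tri(a,b); print(n,np.round(x,4),np.round(r,2),'tool mm',np.round(q.inv().apply(x-s['ee_pos'])*1000,1))
for n,a in(('bore0(collar top)',bore+Rb.apply([0,0,.005])),):
    print(n,a)
E
python3 -m inch '[[-1,0,0,-1.3,0,0,0],[-1,0,0,-1.3,0,0,0],[-1,0,0,-1.4,0,0,0],[-1,0,0,0,0.002,0.087,0.008],[-1,0,0,0,0.002,0.087,0.008],[-1,0,0,0,0.002,0.087,0.008],[-1,0,0,0,0.002,0.087,0.008],[-1,0,0,0,0.002,0.087,0.008],[-1,0,0,0,0.002,0.087,0.006],[-1,0,0,0,0,0,0],[-1,0,0,0,0,0,0]]'
python3 -c "
from go import *
to(notch+[0,0,.13],Rp)"
```

```text
collar [ 0.5624 -0.0169  0.1939] [ 1.73  0.06  0.16 -1.27] tool mm [ 2.4 -0.4 26.4]
tip [ 0.5919 -0.0179  0.1323] [ 1.74  0.04  0.14 -1.28] tool mm [ 7.5  1.8 94.5]
bore0(collar top) [ 0.6144642  -0.02156388  0.09483013]
time_s: 9.63
ee_pos: [0.5325, -0.0133, 0.2517]
eef_rot: [0.078, 0.997, 0.001, -0.001]
contact_force: [0.4, -0.0, -2.2]
grip_width: 0.0164
finger_force: 58.9
t 9.63 pos [ 0.5325 -0.0133  0.2517] shift cm [ -0.71 -27.46  -0.26] turn [ 0.001 -0.002 -0.   ] F [ 0.4 -0.  -2.2] grip 0.0164 ff 58.9
```

```bash
python3 -c "
from go import *
to(notch+Rs.apply([-.076,0,.049]),Rp)"
```

```text
t 9.63 pos [ 0.5325 -0.0133  0.2517] shift cm [  6.87 -27.47   7.86] turn [ 0.001 -0.002 -0.   ] F [ 0.4 -0.  -2.2] grip 0.0164 ff 58.9
```

```bash
python3 -m inch '[[-1,1.5,-1.5,0,0,0,0],[-1,1.5,-2.5,0,0,0,0],[-1,1.5,-2.5,0,0,0,0],[-1,1.5,-2.5,0,0,0,0],[-1,0.9,-2.5,0,0,0,0],[-1,0,-2.5,0,0,0,0],[-1,0,-2.5,0,0,0,0],[-1,0,-2.5,0,0,0,0],[-1,0,-2.5,0,0,0,0],[-1,0,-2.5,0,0,0,0],[-1,0,-2.5,0,0,0,0],[-1,0,-1,0,0,0,0]]'
python3 -m inch '[[-1,0,0,2,0,0,0],[-1,0,0,2,0,0,0],[-1,0,0,2,0,0,0],[-1,0,0,1.5,0,0,0],[-1,0,0,0,0,0,0],[-1,0,0,0,0,0,0]]'
python3 - <<'E'
from go import *
to(notch+Rs.apply([-.076,0,.049]),Rp)
for c in('scene','top'):
    p=manip.read_camera(c); save(p,c+'5.png')
    for n in('pin','stand'):print(c,n,[(round(d['conf'],2),np.round(d['bbox'],1).tolist()) for d in manip.look_for(n,p)])
a=cv2.imread('pics/scene5.png')[95:175,190:270];b=cv2.imread('pics/top5.png')[145:225,305:385]
cv2.imwrite('pics/c5.png',cv2.resize(np.hstack([a,b]),None,fx=5,fy=5,interpolation=cv2.INTER_CUBIC))
E
```

```text
time_s: 10.63
ee_pos: [0.4199, -0.2765, 0.2543]
eef_rot: [0.079, 0.997, -0.001, 0.002]
contact_force: [-0.7, 0.3, -2.1]
grip_width: 0.0167
finger_force: 59.0
time_s: 11.13
ee_pos: [0.4204, -0.2731, 0.1784]
eef_rot: [0.078, 0.997, 0.0, 0.0]
contact_force: [-0.1, -0.6, -1.5]
grip_width: 0.0163
finger_force: 59.0
t 11.13 pos [ 0.4204 -0.2731  0.1784] shift cm [-0.13 -0.05  0.54] turn [0.001 0.001 0.   ] F [-0.1 -0.6 -1.5] grip 0.0163 ff 59.0
scene pin [(0.93, [327.7, 314.2, 13.0, 61.1]), (0.75, [190.8, 316.0, 28.7, 36.4]), (0.75, [305.5, 130.1, 29.7, 39.5]), (0.67, [247.4, 119.8, 10.5, 29.0])]
scene stand [(0.71, [220.4, 133.6, 27.1, 42.3])]
top pin [(0.68, [189.2, 135.2, 27.3, 27.5]), (0.5, [167.7, 235.6, 42.2, 14.1]), (0.49, [354.7, 273.6, 18.8, 11.9])]
top stand [(0.97, [340.1, 173.7, 26.9, 30.2])]
```

View pics/c5.png

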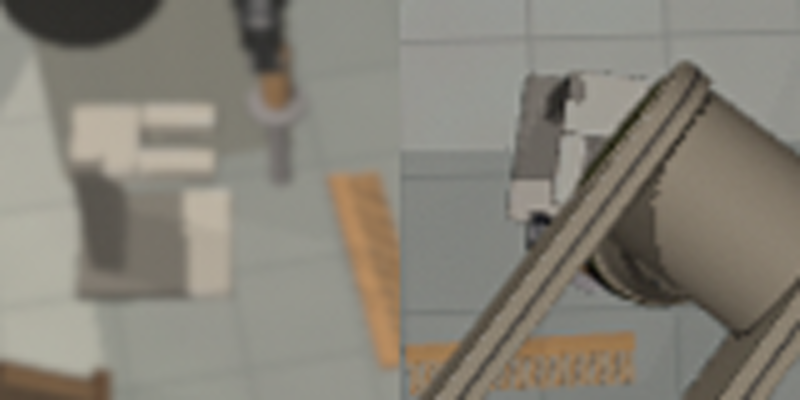

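```bash
cat > ck.py <<'E'
from go import *
s=manip.read_state();q=R.from_quat(s['eef_rot']);p=manip.read_camera('scene')
def pj(v): x=p['K']@(p['camera_from_world']@np.r_[v,1])[:3]; return x[:2]/x[2]
f=lambda x,z:s['ee_pos']+q.apply([x,0,z])
print('collar top',pj(f(.004,.028)),'tip',pj(f(.004,.108)))
print('J /mm tool x,y,z',[np.round(pj(f(.004,.028)+q.apply(e))-pj(f(.004,.028)),3) for e in np.eye(3)*.001])
print('notch line at mouth/end',pj(notch+Rs.apply([-.04,0,0])),pj(notch+Rs.apply([.01,0,0])),'observed ~ (232.2,122.3),(217.6,122.2)')
E
python3 ck.py
```

```text
collar top [243.58188571 115.35639347] tip [244.40138337 131.10032619]
J /mm tool x,y,z [array([ 0.311, -0.008]), array([0.004, 0.241]), array([0.011, 0.209])]
notch line at mouth/end [231.7538275  121.50880824] [216.53341138 121.92317642] observed ~ (232.2,122.3),(217.6,122.2)
```

The rows in the scene picture show the notch about 1.5 mm further to +y relative to the pin than the fit has it. I correct for that and enter gently.

```bash
python3 -m inch '[[-1,0,0.1,0.6,0,0,0],[-1,0,0,0.6,0,0,0],[-1,-1,0,0,0,0,0],[-1,-1,0,0,0,0,0],[-1,0,0,0,0,0,0],[-1,0,0,0,0,0,0],[-1,0,0,0,0,0,0]]'
python3 ck.py;python3 - <<'E'
from go import *
to(notch+Rs.apply([0,0.0015,.041]),Rp)
E
```

```text
time_s: 12.07
ee_pos: [0.4403, -0.2758, 0.1657]
eef_rot: [0.078, 0.997, 0.001, -0.0]
contact_force: [-0.8, -0.5, -1.9]
grip_width: 0.016
finger_force: 59.0
collar top [238.01829164 118.77235999] tip [239.23250307 134.1953198 ]
J /mm tool x,y,z [array([ 0.307, -0.008]), array([0.002, 0.24 ]), array([0.016, 0.205])]
notch line at mouth/end [231.7538275  121.50880824] [216.53341138 121.92317642] observed ~ (232.2,122.3),(217.6,122.2)
t 12.12 pos [ 0.4403 -0.2759  0.1659] shift cm [-5.73  0.07  0.09] turn [ 0.001 -0.001 -0.   ] F [ 0.6  0.2 -2.2] grip 0.0167 ff 59.0
```

```bash
python3 -m inch '[[-1,0,0.08,0,0,0,0],[-1,-0.5,0,0,0,0,0],[-1,-0.5,0,0,0,0,0],[-1,-0.5,0,0,0,0,0],[-1,0,0,0,0,0,0],[-1,0,0,0,0,0,0]]'
python3 - <<'E'
from go import *
to(notch+Rs.apply([0,0.0015,.041]),Rp)
E
```

```text
time_s: 12.62
ee_pos: [0.4561, -0.2776, 0.1663]
eef_rot: [0.078, 0.997, 0.001, 0.0]
contact_force: [-0.4, 0.3, -1.5]
grip_width: 0.0163
finger_force: 59.0
t 12.62 pos [ 0.4561 -0.2776  0.1663] shift cm [-4.14 -0.01  0.13] turn [0.001 0.    0.   ] F [-0.4  0.3 -1.5] grip 0.0163 ff 59.0
```

```bash
python3 -m inch '[[-1,-0.3,0,0,0,0,0],[-1,-0.3,0,0,0,0,0],[-1,-0.3,0,0,0,0,0],[-1,0,0,0,0,0,0],[-1,0,0,0,0,0,0]]'
python3 - <<'E'
from go import *
to(notch+Rs.apply([0,0.0015,.041]),Rp)
for i in range(2):
    p=manip.read_camera('scene'); m=manip.masks_of('pin',p)
    print([(round(d['conf'],2),np.round(d['bbox'],1).tolist()) for d in m if abs(d['bbox'][0]-232)<25 and d['bbox'][1]<160])
save(p,'scene6.png')
E
```

```text
time_s: 13.03
ee_pos: [0.4645, -0.2792, 0.1662]
eef_rot: [0.078, 0.997, 0.0, -0.0]
contact_force: [-2.2, -0.9, -2.4]
grip_width: 0.0165
finger_force: 58.9
t 13.03 pos [ 0.4645 -0.2792  0.1662] shift cm [-3.28  0.01  0.12] turn [ 0.001 -0.    -0.   ] F [-2.2 -0.9 -2.4] grip 0.0165 ff 58.9
[(0.72, [233.4, 124.5, 12.6, 26.1])]
[(0.47, [221.9, 137.5, 28.5, 38.6]), (0.44, [234.8, 124.1, 14.5, 23.7])]
```

```bash
python3 -m inch '[[-1,-0.2,0,0,0,0,0],[-1,-0.2,0,0,0,0,0],[-1,0,0,0,0,0,0],[-1,0,0,0,0,0,0]]'
python3 -m inch '[[-1,-0.2,0,0,0,0,0],[-1,-0.2,0,0,0,0,0],[-1,0,0,0,0,0,0],[-1,0,0,0,0,0,0]]'
python3 - <<'E'
from go import *
to(notch+Rs.apply([0,0.0015,.041]),Rp)
p=manip.read_camera('scene'); save(p,'scene6.png')
cv2.imwrite('pics/c6.png',cv2.resize(cv2.imread('pics/scene6.png')[95:165,195:265],None,fx=8,fy=8,interpolation=cv2.INTER_CUBIC))
E
```

```text
time_s: 13.57
ee_pos: [0.4685, -0.2798, 0.1663]
eef_rot: [0.078, 0.997, 0.0, 0.0]
contact_force: [-2.6, -1.5, -1.1]
grip_width: 0.0165
finger_force: 58.9
time_s: 13.9
ee_pos: [0.4728, -0.2805, 0.1665]
eef_rot: [0.078, 0.997, 0.0, 0.0]
contact_force: [-1.3, -2.8, -0.4]
grip_width: 0.0163
finger_force: 59.0
t 13.90 pos [ 0.4728 -0.2805  0.1665] shift cm [-2.44  0.02  0.15] turn [ 0.001  0.001 -0.   ] F [-1.3 -2.8 -0.4] grip 0.0163 ff 59.0
```

View pics/c6.png

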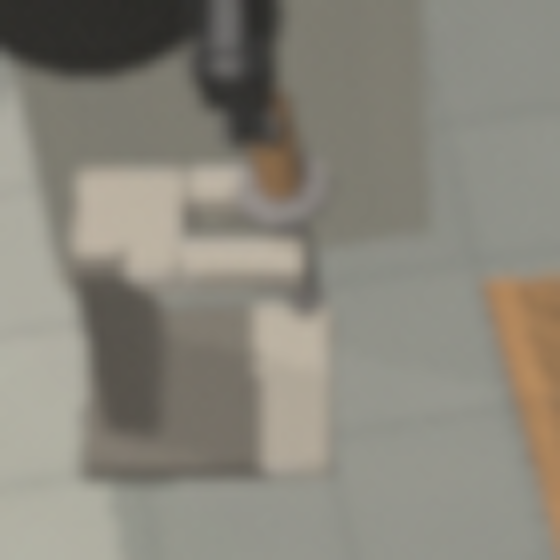

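The collar is at scene (230,119) and the tip at (233,132). The shank is rubbing the left prong's corner (force -y, -x) and has swivelled a little. I back off, shift to -y, and check the tilt from the mask.

```bash
python3 -m inch '[[-1,0.5,0,0,0,0,0],[-1,0.5,0,0,0,0,0],[-1,0.5,0,0,0,0,0],[-1,0.5,0,0,0,0,0],[-1,0.5,-0.3,0,0,0,0],[-1,0,0,0,0,0,0],[-1,0,0,0,0,0,0]]'
cat > tilt.py <<'E'
from go import *
import sys
x0=float(sys.argv[1])
to(notch+Rs.apply([0,-0.0015,.041]),Rp)
p=manip.read_camera('scene'); save(p,'scene_l.png')
for d in manip.masks_of('pin',p):
    if abs(d['bbox'][0]-x0)<15 and d['bbox'][1]<160 and d['bbox'][2]<25:
        m=d['pixels']; print(round(d['conf'],2),[(int(r),round(float(np.nonzero(m[r])[0].mean()),1),int(m[r].sum())) for r in np.unique(np.nonzero(m)[0])])
g=cv2.cvtColor(p['image'],cv2.COLOR_RGB2GRAY)
exec(open('ck.py').read().split('print')[0])
f=lambda x,z:s['ee_pos']+q.apply([x,0,z])
print('pred collar/tip for vertical x=5mm',pj(f(.005,.028)),pj(f(.005,.108)))
E
python3 tilt.py 238
```

```text
time_s: 14.53
ee_pos: [0.447, -0.2791, 0.1663]
eef_rot: [0.078, 0.997, 0.001, 0.0]
contact_force: [0.1, -0.1, -2.0]
grip_width: 0.0164
finger_force: 59.0
t 14.53 pos [ 0.447  -0.2791  0.1663] shift cm [-5.01 -0.01  0.13] turn [ 0.002  0.    -0.001] F [ 0.1 -0.1 -2. ] grip 0.0164 ff 59.0
0.54 [(109, 238.0, 1), (110, 238.5, 2), (111, 238.0, 3), (112, 237.5, 4), (113, 237.0, 7), (114, 236.5, 8), (115, 237.0, 9), (116, 237.0, 11), (117, 237.0, 11), (118, 237.0, 11), (119, 237.0, 11), (120, 236.5, 10), (121, 237.0, 9), (122, 237.0, 7), (123, 237.0, 5), (124, 237.0, 5), (125, 237.5, 4), (126, 237.5, 4), (127, 237.5, 4), (128, 237.5, 4), (129, 237.5, 4), (130, 237.5, 4), (131, 237.5, 4), (132, 237.5, 4), (133, 238.0, 1)]
pred collar/tip for vertical x=5mm [235.97836695 118.17600254] [237.28436501 133.62721878]
```

```bash
python3 - <<'E'
from go import *
g=lambda n:cv2.cvtColor(cv2.imread('pics/'+n),cv2.COLOR_BGR2GRAY).astype(int)
t=g('top0.png');s=g('scene0.png')
for r in(176,179,182): print('top row',r,'cols 330..',t[r,330:358].tolist())
for c in(221,225,229): print('scene col',c,'rows 112..',s[112:136,c].tolist())
for c in('top','scene'):
    p=manip.read_camera(c)
    for x in(-.035,-.02,-.01):
        o=[]
        for yy in(-.028,-.01,.01,.028):
            v=p['K']@(p['camera_from_world']@np.r_[notch+Rs.apply([x+.01,yy,0]),1])[:3]; o.append(np.round(v[:2]/v[2],1).tolist())
        print(c,x,o)
E
```

```text
top row 176 cols 330.. [100, 98, 99, 100, 100, 97, 100, 149, 157, 155, 154, 144, 110, 97, 98, 97, 108, 90, 146, 157, 155, 153, 152, 133, 126, 126, 125, 126]
top row 179 cols 330.. [99, 97, 98, 99, 97, 93, 129, 153, 156, 154, 157, 111, 94, 98, 106, 109, 104, 128, 152, 156, 154, 155, 118, 113, 119, 120, 120, 121]
top row 182 cols 330.. [149, 149, 149, 149, 151, 117, 147, 157, 155, 155, 157, 144, 139, 148, 151, 150, 118, 148, 156, 155, 154, 155, 134, 127, 128, 128, 127, 127]
scene col 221 rows 112.. [122, 122, 125, 143, 168, 177, 177, 167, 143, 129, 124, 125, 143, 168, 178, 177, 167, 148, 136, 134, 133, 127, 123, 123]
scene col 225 rows 112.. [123, 122, 125, 143, 168, 178, 178, 168, 145, 127, 118, 123, 144, 169, 178, 177, 166, 146, 134, 133, 133, 131, 129, 128]
scene col 229 rows 112.. [121, 122, 124, 141, 166, 178, 179, 170, 145, 128, 121, 123, 139, 166, 177, 178, 167, 145, 129, 128, 145, 166, 176, 177]
top -0.035 [[351.0, 183.8], [345.8, 183.1], [340.1, 182.4], [335.0, 181.7]]
top -0.02 [[351.5, 179.5], [346.3, 178.9], [340.6, 178.1], [335.5, 177.5]]
top -0.01 [[351.8, 176.7], [346.7, 176.0], [341.0, 175.3], [335.8, 174.6]]
scene -0.035 [[227.3, 115.0], [227.2, 119.3], [227.2, 124.0], [227.1, 128.4]]
scene -0.02 [[222.7, 115.2], [222.7, 119.4], [222.6, 124.2], [222.5, 128.5]]
scene -0.01 [[219.7, 115.2], [219.6, 119.5], [219.5, 124.2], [219.4, 128.6]]
```

```bash
python3 -m inch '[[-1,-0.5,0.03,0,0,0,0],[-1,-0.5,0,0,0,0,0],[-1,-0.4,0,0,0,0,0],[-1,-0.3,0,0,0,0,0],[-1,-0.3,0,0,0,0,0],[-1,0,0,0,0,0,0],[-1,0,0,0,0,0,0]]'
python3 tilt.py 231
python3 -m inch '[[-1,-0.2,0,0,0,0,0],[-1,-0.2,0,0,0,0,0],[-1,0,0,0,0,0,0],[-1,0,0,0,0,0,0]]'
```

```text
time_s: 15.37
ee_pos: [0.4673, -0.2821, 0.1662]
eef_rot: [0.078, 0.997, 0.001, 0.0]
contact_force: [-0.2, 0.0, -1.7]
grip_width: 0.0165
finger_force: 59.0
t 15.37 pos [ 0.4673 -0.2821  0.1662] shift cm [-2.96 -0.04  0.12] turn [ 0.001 -0.    -0.   ] F [-0.2  0.  -1.7] grip 0.0165 ff 59.0
0.64 [(112, 232.0, 1), (113, 230.5, 4), (114, 230.5, 6), (115, 230.5, 8), (116, 230.5, 10), (117, 230.0, 11), (118, 230.0, 11), (119, 230.0, 11), (120, 230.0, 9), (121, 230.0, 7), (122, 230.5, 4), (123, 231.0, 3), (131, 232.0, 3), (132, 232.5, 4), (133, 232.0, 3)]
pred collar/tip for vertical x=5mm [229.86516296 118.39245092] [231.53755682 133.8294981 ]
time_s: 15.85
ee_pos: [0.4712, -0.2828, 0.1664]
eef_rot: [0.078, 0.997, 0.001, 0.0]
contact_force: [-0.4, 0.5, -1.3]
grip_width: 0.0165
finger_force: 59.0
```

No side force now, so the shank has entered the notch.

```bash
python3 -m inch '[[-1,-0.4,0,0,0,0,0],[-1,-0.4,0,0,0,0,0],[-1,-0.4,0,0,0,0,0],[-1,0,0,0,0,0,0],[-1,0,0,0,0,0,0]]'
python3 -m inch '[[-1,-0.4,0,0,0,0,0],[-1,-0.3,0,0,0,0,0],[-1,-0.2,0,0,0,0,0],[-1,0,0,0,0,0,0],[-1,0,0,0,0,0,0]]'
python3 tilt.py 222
```

```text
time_s: 16.27
ee_pos: [0.4832, -0.2846, 0.1663]
eef_rot: [0.078, 0.997, 0.001, 0.0]
contact_force: [0.8, 0.6, -2.0]
grip_width: 0.0167
finger_force: 59.0
time_s: 16.68
ee_pos: [0.4919, -0.286, 0.1663]
eef_rot: [0.078, 0.997, 0.001, 0.0]
contact_force: [0.1, 0.1, -1.1]
grip_width: 0.0166
finger_force: 59.0
t 16.68 pos [ 0.4919 -0.286   0.1663] shift cm [-0.46 -0.03  0.13] turn [ 0.001  0.    -0.   ] F [ 0.1  0.1 -1.1] grip 0.0166 ff 59.0
0.4 [(107, 223.5, 2), (108, 223.5, 2), (109, 223.5, 2), (110, 224.5, 2), (111, 224.0, 3), (112, 223.5, 4), (113, 223.0, 7), (114, 223.0, 7), (115, 223.0, 9), (116, 223.0, 11), (117, 223.0, 11), (118, 223.0, 11), (119, 223.0, 11), (120, 223.0, 11), (121, 223.0, 9), (122, 223.0, 7), (123, 223.0, 5), (124, 223.0, 3), (132, 224.5, 2), (133, 224.5, 2)]
pred collar/tip for vertical x=5mm [222.16333608 118.5876312 ] [224.28672031 134.01660614]
```

```bash
python3 -m inch '[[-1,-0.3,0,0,0,0,0],[-1,-0.3,0,0,0,0,0],[-1,-0.2,0,0,0,0,0],[-1,0,0,0.2,0,0,0],[-1,0,0,0.2,0,0,0],[-1,0,0,0,0,0,0],[-1,0,0,0,0,0,0]]'
python3 -m inch '[[-1,0,0,0.1,0,0,0],[-1,0,0,0.1,0,0,0],[-1,0,0,0,0,0,0],[-1,0,0,0,0,0,0]]'
python3 -m inch '[[-1,0,0,0.1,0,0,0],[-1,0,0,0,0,0,0],[-1,0,0,0,0,0,0]]'
```

```text
time_s: 17.42
ee_pos: [0.4995, -0.2871, 0.162]
eef_rot: [0.078, 0.997, 0.001, -0.0]
contact_force: [-1.1, 1.3, -1.5]
grip_width: 0.0163
finger_force: 59.0
time_s: 17.75
ee_pos: [0.4997, -0.2873, 0.1603]
eef_rot: [0.078, 0.997, 0.001, 0.0]
contact_force: [0.4, -0.7, -1.9]
grip_width: 0.0163
finger_force: 59.0
time_s: 18.0
ee_pos: [0.4997, -0.2873, 0.1593]
eef_rot: [0.078, 0.997, 0.001, 0.0]
contact_force: [-0.7, 0.2, -2.1]
grip_width: 0.0163
finger_force: 59.0
```

```bash
for i in 1; do python3 -m inch '[[-1,0,0,0.1,0,0,0],[-1,0,0,0,0,0,0],[-1,0,0,0,0,0,0]]'|grep -E "ee_pos|contact"; done
python3 -m inch '[[-1,0,0,0.1,0,0,0],[-1,0,0,0,0,0,0],[-1,0,0,0,0,0,0]]'|grep -E "ee_pos|contact"; python3 tilt.py 221
```

```text
ee_pos: [0.4997, -0.2872, 0.1583]
contact_force: [0.8, 0.7, -1.2]
ee_pos: [0.4997, -0.2872, 0.1573]
contact_force: [-0.4, 0.5, -0.7]
t 18.50 pos [ 0.4997 -0.2872  0.1573] shift cm [ 0.32 -0.03 -0.77] turn [ 0.001  0.    -0.   ] F [-0.4  0.5 -0.7] grip 0.0166 ff 59.0
pred collar/tip for vertical x=5mm [219.94797124 120.47782567] [222.18410149 135.69686869]
```

```bash
python3 -m inch '[[-1,0,0,0.05,0,0,0],[-1,0,0,0,0,0,0],[-1,0,0,0,0,0,0]]'|grep -E "ee_pos|contact"
python3 -m inch '[[-1,0,0,0.05,0,0,0],[-1,0,0,0,0,0,0],[-1,0,0,0,0,0,0]]'|grep -E "ee_pos|contact"
```

```text
ee_pos: [0.4998, -0.2873, 0.1568]
contact_force: [-0.4, 0.5, -2.1]
ee_pos: [0.4997, -0.2873, 0.1563]
contact_force: [0.5, 0.3, -2.7]
```

```bash
python3 tilt.py 221
```

```text
t 19.15 pos [ 0.4997 -0.2873  0.1563] shift cm [ 0.32 -0.03 -0.87] turn [ 0.001  0.    -0.   ] F [ 0.5  0.3 -2.7] grip 0.0164 ff 59.0
pred collar/tip for vertical x=5mm [219.97702769 120.67622619] [222.20979288 135.87238751]
```

```bash
python3 -m inch '[[-1,0,0,0.05,0,0,0],[-1,0,0,0,0,0,0],[-1,0,0,0,0,0,0]]'|grep -E "ee_pos|contact"
python3 -m inch '[[-1,0,0,0.05,0,0,0],[-1,0,0,0,0,0,0],[-1,0,0,0,0,0,0]]'|grep -E "ee_pos|contact"
python3 -m inch '[[-1,0,0,0.05,0,0,0],[-1,0,0,0,0,0,0],[-1,0,0,0,0,0,0]]'|grep -E "ee_pos|contact"
```

```text
ee_pos: [0.4998, -0.2872, 0.1558]
contact_force: [0.1, 0.1, -0.5]
ee_pos: [0.4997, -0.2872, 0.1553]
contact_force: [0.0, 1.0, -1.5]
ee_pos: [0.4997, -0.2872, 0.1548]
contact_force: [0.7, -1.4, -2.4]
```

```bash
python3 -m inch '[[-1,0,0,0.05,0,0,0],[-1,0,0,0.05,0,0,0],[-1,0,0,0,0,0,0]]'|grep -E "ee_pos|contact"
python3 -m inch '[[-1,0,0,0.05,0,0,0],[-1,0,0,0,0,0,0],[-1,0,0,0,0,0,0]]'|grep -E "ee_pos|contact"
python3 - <<'E'
from go import *
for i in range(3):
    p=manip.read_camera('scene')
    for d in manip.masks_of('pin',p):
        if abs(d['bbox'][0]-221)<12 and abs(d['bbox'][1]-118)<20:
            m=d['pixels']; print(round(d['conf'],2),[(int(r),round(float(np.nonzero(m[r])[0].mean()),1),int(m[r].sum())) for r in np.unique(np.nonzero(m)[0])])
g=cv2.cvtColor(p['image'],cv2.COLOR_RGB2GRAY);print(g[104:132,210:234:1].tolist())
E
```

```text
ee_pos: [0.4997, -0.2872, 0.1537]
contact_force: [-0.8, -0.2, -1.6]
ee_pos: [0.4997, -0.2873, 0.1533]
contact_force: [0.4, -0.3, -2.0]
0.62 [(110, 221.5, 2), (111, 221.5, 2), (112, 221.5, 4), (113, 221.5, 4), (114, 221.5, 4), (115, 221.5, 6), (116, 221.0, 7), (117, 221.0, 9), (118, 220.5, 10), (119, 221.0, 11), (120, 221.0, 11), (121, 221.0, 11), (122, 221.0, 11), (123, 220.5, 10), (124, 221.0, 9), (125, 220.5, 6), (133, 223.0, 3), (134, 223.0, 3), (135, 222.5, 2)]
0.59 [(113, 221.5, 2), (114, 221.5, 4), (115, 221.0, 5), (116, 221.0, 7), (117, 220.5, 8), (118, 221.0, 9), (119, 220.5, 10), (120, 221.0, 11), (121, 221.0, 11), (122, 220.5, 10), (123, 220.5, 10), (124, 220.5, 8), (125, 220.5, 6), (126, 220.5, 2), (132, 222.0, 3), (133, 222.5, 4), (134, 222.5, 4), (135, 222.5, 4), (136, 222.5, 4)]
0.45 [(112, 221.5, 2), (113, 221.5, 2), (114, 222.0, 3), (115, 221.5, 4), (116, 221.0, 5), (117, 221.0, 7), (118, 221.0, 9), (119, 221.0, 11), (120, 221.0, 11), (121, 221.0, 11), (122, 221.0, 11), (123, 221.0, 9), (124, 221.0, 9), (125, 220.5, 6), (132, 222.5, 2), (133, 222.5, 4), (134, 222.5, 4
[... 2602 characters left out ...]
, 171, 166, 165, 163, 160, 159, 157, 156, 159, 166, 171, 172, 173, 170, 169, 163, 150, 132], [149, 168, 176, 177, 177, 175, 170, 168, 173, 175, 173, 172, 169, 168, 169, 171, 174, 176, 176, 175, 172, 166, 151, 134], [142, 163, 172, 172, 172, 168, 162, 159, 167, 171, 168, 167, 164, 164, 164, 164, 166, 167, 167, 167, 164, 158, 146, 134], [126, 149, 159, 161, 160, 157, 151, 148, 153, 152, 149, 148, 146, 145, 145, 145, 145, 144, 144, 145, 144, 141, 136, 132], [103, 119, 133, 139, 142, 144, 141, 140, 141, 138, 133, 131, 129, 130, 131, 132, 133, 130, 129, 129, 129, 129, 129, 131], [88, 95, 105, 117, 128, 137, 138, 137, 137, 130, 123, 120, 118, 117, 121, 129, 131, 128, 127, 127, 126, 127, 131, 136]]
```

```bash
for k in 1; do python3 -m inch '[[-1,0,0,0.05,0,0,0],[-1,0,0,0,0,0,0],[-1,0,0,0,0,0,0]]'|grep -E "ee_pos|contact"; done
python3 -m inch '[[-1,0,0,0.05,0,0,0],[-1,0,0,0,0,0,0],[-1,0,0,0,0,0,0]]'|grep -E "ee_pos|contact"
python3 -m inch '[[-1,0,0,0.05,0,0,0],[-1,0,0,0,0,0,0],[-1,0,0,0,0,0,0]]'|grep -E "ee_pos|contact"
```

```text
ee_pos: [0.4997, -0.2873, 0.1528]
contact_force: [0.4, -0.2, -1.2]
ee_pos: [0.4997, -0.2873, 0.1523]
contact_force: [-0.5, -0.1, -1.7]
ee_pos: [0.4998, -0.2873, 0.1518]
contact_force: [-0.6, -0.2, -1.6]
```

```bash
python3 -m inch '[[-1,0,0,0.05,0,0,0],[-1,0,0,0,0,0,0],[-1,0,0,0,0,0,0]]'|grep -E "ee_pos|contact"
python3 -m inch '[[-1,0,0,0.05,0,0,0],[-1,0,0,0,0,0,0],[-1,0,0,0,0,0,0]]'|grep -E "ee_pos|contact"
python3 -m inch '[[-1,0,0,0.05,0,0,0],[-1,0,0,0,0,0,0],[-1,0,0,0,0,0,0]]'|grep -E "ee_pos|contact"
```

```text
ee_pos: [0.4997, -0.2873, 0.1513]
contact_force: [0.2, 0.0, -1.6]
ee_pos: [0.4997, -0.2873, 0.1508]
contact_force: [-0.8, 0.0, -1.5]
ee_pos: [0.4997, -0.2872, 0.1503]
contact_force: [-0.3, -0.2, -1.6]
```

```bash
python3 -m inch '[[-1,0,0,0.05,0,0,0],[-1,0,0,0,0,0,0],[-1,0,0,0,0,0,0]]'|grep -E "ee_pos|contact"
python3 -m inch '[[-1,0,0,0.05,0,0,0],[-1,0,0,0,0,0,0],[-1,0,0,0,0,0,0]]'|grep -E "ee_pos|contact"
python3 -m inch '[[-1,0,0,0.05,0,0,0],[-1,0,0,0,0,0,0],[-1,0,0,0,0,0,0]]'|grep -E "ee_pos|contact";python3 - <<'E'
from go import *
for i in range(2):
    p=manip.read_camera('scene')
    for d in manip.masks_of('pin',p):
        if abs(d['bbox'][0]-221)<12 and abs(d['bbox'][1]-118)<20:
            m=d['pixels']; print(round(d['conf'],2),[(int(r),round(float(np.nonzero(m[r])[0].mean()),1),int(m[r].sum())) for r in np.unique(np.nonzero(m)[0])])
E
```

```text
ee_pos: [0.4997, -0.2872, 0.1498]
contact_force: [-0.4, -0.6, -1.2]
ee_pos: [0.4997, -0.2873, 0.1493]
contact_force: [-0.3, 0.1, -1.9]
ee_pos: [0.5, -0.2873, 0.1492]
contact_force: [-0.0, 1.3, -0.5]
0.67 [(111, 221.5, 2), (112, 221.5, 2), (113, 221.5, 2), (114, 222.0, 3), (115, 222.0, 3), (116, 221.5, 4), (117, 221.0, 7), (118, 221.0, 7), (119, 221.0, 9), (120, 221.0, 11), (121, 221.0, 11), (122, 221.0, 11), (123, 221.0, 11), (124, 220.5, 10), (125, 220.5, 8), (126, 220.5, 4), (132, 222.5, 2), (133, 222.5, 4), (134, 222.5, 4), (135, 222.5, 4), (136, 222.5, 4), (137, 223.0, 1)]
```

```bash
python3 -m inch '[[-1,0,0,0.03,0,0,0],[-1,0,0,0,0,0,0],[-1,0,0,0,0,0,0]]'
```

```text
time_s: 23.55
ee_pos: [0.5001, -0.2874, 0.1491]
eef_rot: [0.078, 0.997, 0.0, 0.001]
contact_force: [-0.3, 1.6, 4.8]
grip_width: 0.0163
finger_force: 59.6
```

The collar is resting on the prongs with about 6 N. I let go.

```bash
python3 -m inch '[[-0.4,0,0,0,0,0,0],[-0.2,0,0,0,0,0,0],[0,0,0,0,0,0,0],[0.2,0,0,0,0,0,0],[0.2,0,0,0,0,0,0],[0.2,0,0,0,0,0,0]]'
python3 - <<'E'
from go import *
for i in range(2):
    p=manip.read_camera('scene')
    for d in manip.masks_of('pin',p):
        if abs(d['bbox'][0]-221)<12 and abs(d['bbox'][1]-118)<20:
            m=d['pixels']; print(round(d['conf'],2),[(int(r),round(float(np.nonzero(m[r])[0].mean()),1),int(m[r].sum())) for r in np.unique(np.nonzero(m)[0])])
E
```

```text
time_s: 24.05
ee_pos: [0.4997, -0.2873, 0.1484]
eef_rot: [0.078, 0.997, 0.001, 0.0]
contact_force: [0.7, -0.7, -0.0]
grip_width: 0.0513
finger_force: 0.0
0.47 [(111, 221.0, 1), (112, 221.5, 2), (113, 221.5, 2), (114, 222.0, 3), (115, 222.0, 3), (116, 222.0, 3), (117, 222.0, 3), (118, 222.5, 4), (119, 222.5, 4), (120, 223.0, 5), (121, 222.0, 7), (122, 221.0, 9), (123, 221.0, 9), (124, 221.0, 9), (125, 221.0, 5), (133, 223.0, 3), (134, 222.5, 4), (135, 222.5, 4), (136, 223.0, 3)]
0.56 [(112, 221.5, 2), (113, 221.5, 2), (114, 221.5, 2), (115, 222.0, 3), (116, 222.0, 3), (117, 222.0, 3), (118, 222.5, 4), (119, 223.0, 5), (120, 222.5, 6), (121, 222.5, 8), (122, 221.5, 10), (123, 221.0, 9), (124, 221.0, 9), (125, 221.0, 7), (126, 221.0, 1), (133, 222.0, 3), (134, 222.5, 4), (135, 223.0, 3), (136, 223.0, 1)]
```

```bash
python3 -m inch '[[0.2,0,0,-0.5,0,0,0],[0.2,0,0,-0.5,0,0,0],[0.2,0,0,-1,0,0,0],[0.2,0,0,-1.5,0,0,0],[0.2,0,0,-2,0,0,0],[0.2,0,0,-2,0,0,0],[0.2,0,0,-2,0,0,0],[0.2,0,0,-2,0,0,0],[0.2,0,0,-2,0,0,0],[0.2,0,0,0,0,0,0]]'
cat > pl.py <<'E'
from go import *
G=np.array([.6065,-.0208,.1242])
import sys
o=[float(a) for a in sys.argv[1:4]]
to(G+Rg.apply([.0115+o[0],-.092+o[1],o[2]]),Rg)
E
python3 pl.py 0 0 -.12
python3 - <<'E'
from go import *
p=manip.read_camera('scene')
for n in('pin','pull','cover'):
  for d in manip.masks_of(n,p):
    if d['bbox'][0]<245 and d['bbox'][1]<240: print(n,round(d['conf'],2),np.round(d['bbox'],1))
E
```

```text
time_s: 25.08
ee_pos: [0.5014, -0.2886, 0.2902]
eef_rot: [0.078, 0.997, -0.002, 0.004]
contact_force: [0.9, -0.5, 0.8]
grip_width: 0.0512
finger_force: 0.0
t 25.08 pos [ 0.5014 -0.2886  0.2902] shift cm [ 0.38 18.57  6.73] turn [-0.016 -0.515 -0.048] F [ 0.9 -0.5  0.8] grip 0.0512 ff 0.0
pin 0.49 [222.8 124.   11.   28.9]
pull 0.98 [197.2 191.6  25.9  43.9]
pull 0.28 [219.5 136.8  29.   42.1]
cover 0.69 [195.  190.6  26.2  47.2]
```

```bash
python3 -m inch '[[0.2,0,1,0,-0.003,-0.086,-0.008],[0.2,0,1,0,-0.003,-0.086,-0.008],[0.2,0,1,0,-0.003,-0.086,-0.008],[0.2,0,1,0,-0.003,-0.086,-0.008],[0.2,0,1,0,-0.003,-0.086,-0.008],[0.2,0,1,0,-0.003,-0.086,-0.008],[0.2,0,2,0,0,0,0],[0.2,0,2,0,0,0,0],[0.2,0,2,0,0,0,0],[0.2,0,2,0,0,0,0],[0.2,0,2,0,0,0,0],[0.2,0,0,0,0,0,0]]'
python3 pl.py 0 0 -.12
```

```text
time_s: 26.28
ee_pos: [0.5181, -0.1255, 0.283]
eef_rot: [0.051, 0.966, -0.009, 0.254]
contact_force: [-0.7, -0.1, -0.2]
grip_width: 0.0515
finger_force: 0.0
t 26.28 pos [ 0.5181 -0.1255  0.283 ] shift cm [2.4  2.1  5.63] turn [ 0.008 -0.009 -0.001] F [-0.7 -0.1 -0.2] grip 0.0515 ff 0.0
```

```bash
python3 -m inch '[[0.2,0.8,0.7,1.9,0.008,-0.009,0],[0.2,0.8,0.7,1.9,0,0,0],[0.2,0.8,0.7,1.9,0,0,0],[0.2,0,0,2,0,0,0],[0.2,0,0,2,0,0,0],[0.2,0,0,1.5,0,0,0],[0.2,0,0,0,0,0,0],[0.2,0,0,0,0,0,0]]'
python3 pl.py 0 0 0
python3 - <<'E'
from go import *
s=manip.read_state();q=R.from_quat(s['eef_rot'])
for c in('top','scene'):
  p=manip.read_camera(c)
  for d in manip.masks_of('pull',p):
    if 180<d['bbox'][0]<300 and d['bbox'][1]>140: print(c,round(d['conf'],2),np.round(d['bbox'],1))
  for v in([0,0,.02],[0,0,.065]):
    x=p['K']@(p['camera_from_world']@np.r_[s['ee_pos']+q.apply(v),1])[:3];print(c,v,np.round(x[:2]/x[2],1))
t=cv2.cvtColor(cv2.imread('pics/top0.png'),cv2.COLOR_BGR2GRAY).astype(int); print(t[150,275:312].tolist())
E
```

```text
time_s: 26.95
ee_pos: [0.5545, -0.1113, 0.1734]
eef_rot: [0.053, 0.965, -0.014, 0.257]
contact_force: [0.7, 0.3, 0.2]
grip_width: 0.0514
finger_force: 0.0
t 26.95 pos [ 0.5545 -0.1113  0.1734] shift cm [-0.05  0.36  6.36] turn [-0.001 -0.002 -0.003] F [0.7 0.3 0.2] grip 0.0514 ff 0.0
top 0.74 [281.9 147.8  40.2  23. ]
top [0, 0, 0.02] [294.1 156.4]
top [0, 0, 0.065] [293.9 151.7]
scene 0.88 [196.2 190.3  23.6  45.5]
scene [0, 0, 0.02] [204.  163.2]
scene [0, 0, 0.065] [198.4 170.7]
[29, 29, 32, 29, 28, 30, 27, 29, 28, 31, 29, 30, 29, 31, 29, 29, 65, 78, 80, 86, 51, 25, 28, 30, 30, 27, 50, 51, 66, 140, 150, 149, 148, 149, 149, 148, 147]
```

```bash
python3 -m inch '[[0.2,0,0.3,1.5,0,0,0],[0.2,0,0,1.5,0,0,0],[0.2,0,0,1,0,0,0],[0.2,0,0,0.5,0,0,0],[0.2,0,0,0,0,0,0]]'
python3 pl.py 0 0 0
```

```text
time_s: 27.57
ee_pos: [0.5783, -0.111, 0.1362]
eef_rot: [0.053, 0.964, -0.015, 0.259]
contact_force: [0.2, 0.4, -0.6]
grip_width: 0.0515
finger_force: 0.0
t 27.57 pos [ 0.5783 -0.111   0.1362] shift cm [0.15 0.07 1.96] turn [-0.002  0.001 -0.003] F [ 0.2  0.4 -0.6] grip 0.0515 ff 0.0
```

```bash
python3 -m inch '[[0.2,0,0.05,0.6,0,0,0],[0.2,0,0,0.6,0,0,0],[0.2,0,0,0.6,0,0,0],[0.2,0,0,0,0,0,0]]'
python3 -m inch '[[-0.3,0,0,0,0,0,0],[-0.5,0,0,0,0,0,0],[-0.7,0,0,0,0,0,0],[-1,0,0,0,0,0,0],[-1,0,0,0,0,0,0],[-1,0,0,0,0,0,0],[-1,0,0,0,0,0,0]]' 30
python3 pl.py 0 0 0
```

```text
time_s: 27.9
ee_pos: [0.5874, -0.1114, 0.12]
eef_rot: [0.053, 0.964, -0.014, 0.259]
contact_force: [-0.2, -0.5, -1.0]
grip_width: 0.0515
finger_force: 0.0
time_s: 28.48
ee_pos: [0.5876, -0.1115, 0.1213]
eef_rot: [0.053, 0.964, -0.015, 0.259]
contact_force: [-0.0, -0.2, 0.3]
grip_width: 0.0
finger_force: 0.0
t 28.48 pos [ 0.5876 -0.1115  0.1213] shift cm [0.21 0.02 0.2 ] turn [-0.002  0.002 -0.003] F [-0.  -0.2  0.3] grip 0.0 ff 0.0
```

Nothing is between the fingers. I'll check numerically where the rib is against the fingers.

```bash
python3 - <<'E'
from go import *
s=manip.read_state();q=R.from_quat(s['eef_rot'])
p=manip.read_camera('top'); im=p['image'].astype(int); save(p,'top7.png'); z=cv2.imread('pics/top0.png')[:,:,::-1].astype(int)
for nm,a in(('t0',z),('now',im)):
  print(nm,'red ch cols 284..308')
  for r in range(134,168,2): print(r,' '.join('%3d'%v for v in a[r,284:309,0]))
ps=manip.read_camera('scene'); a=ps['image'].astype(int); z=cv2.imread('pics/scene0.png')[:,:,::-1].astype(int); save(ps,'scene7.png')
for nm,a in(('s0',z),('now',a)):
  print(nm,'red cols 184..218')
  for r in range(160,192,2): print(r,' '.join('%3d'%v for v in a[r,184:219,0]))
for c,p in(('top',p),('scene',ps)):
  for v in([0,0,.017],[0,0,0],[0,0,-.05]):
    x=p['K']@(p['camera_from_world']@np.r_[s['ee_pos']+q.apply(v),1])[:3];print(c,v,np.round(x[:2]/x[2],1))
E
```

```text
t0 red ch cols 284..308
134 112 111 112 113 112 112 113 113 113 114 113 115 114 115 116 117 118 118 118 119 118 120 119 121  98
136 119 122 123 124 123 125 124 125 120 118 116 115 115 114 113 113 111 110 109 110 110 109 109 108 103
138  45  41  43  42  43  45  48  48  48  49  50  54  63  63  66  66  68  66  71  73  70  71  75  82 116
140  47  46  44  47  43  47  48  45  51  54  52  48  40  42  44  43  44  45  69  76  91 145 151 147 149
142  47  46  46  47  47  48  45  45  54  59  60  53  45  45  45  46  46  50  73  75 104 144 151 150 149
144  48  47  45  46  47  46  47  45  91  97  96  80  51  43  44  46  47  50  73  73 124 148 150 148 149
146  46  45  45  47  47  47  46  54  93  98 102  73  46  42  46  45  44  57  72  74 138 151 148 149 148
148  45  44  43  47  47  50  46  68  94 101 102  61  42  43  45  46  45  65  75  83 141 150 149 148 149
150  46  45  46  46  47  47  44  82  99 100 107  67  39  43  46  47  42  71  76  85 141 150 149 148 150
152  46  46  45  46  46  47  37  89 101 100  89  56  42  45  44  43  49  75  78  98 142 150 150 150 150
154  43  45  44  47  47  48  38  93 
[... 6625 characters left out ...]
71  71  71  71  71  72  71  71  72  75  83  93  95  98 116 140 149 148 146 148
186  77  74  74  74  73  73  74  73  73  73  72  71  71  72  72  71  71  71  71  69  71  70  70  70  75  84  94  96  98 116 140 149 149 147 146
188  77  74  74  73  74  74  73  73  73  73  72  73  73  73  72  72  72  71  71  71  70  70  71  70  74  83  93  96  99 116 141 150 150 146 146
190  78  74  74  74  74  74  74  74  74  72  74  72  72  72  73  72  71  71  72  72  72  71  72  71  74  82  91  95  98 115 138 150 151 148 146
top [0, 0, 0.017] [293.  149.5]
top [0, 0, 0] [293.1 151.3]
top [0, 0, -0.05] [293.2 156.6]
scene [0, 0, 0.017] [195.9 173.7]
scene [0, 0, 0] [198.  170.9]
scene [0, 0, -0.05] [204.3 162.5]
```

The images show the fingertips just at the top of the rib, at scene (202,169), so they are too shallow. I open and go deeper.

```bash
python3 -m inch '[[0.2,0,0,-0.8,0,0,0],[0.2,0,0,-0.8,0,0,0],[0.2,0,0,0,0,0,0],[0.2,0,0,0,0,0,0],[0.2,0,0,0,0,0,0],[0.2,0.1,0,0.8,0,0,0],[0.2,0,0,0.8,0,0,0],[0.2,0,0,0.5,0,0,0],[0.2,0,0,0.5,0,0,0],[0.2,0,0,0,0,0,0]]'
python3 -m inch '[[-0.3,0,0,0,0,0,0],[-0.5,0,0,0,0,0,0],[-0.7,0,0,0,0,0,0],[-1,0,0,0,0,0,0],[-1,0,0,0,0,0,0],[-1,0,0,0,0,0,0],[-1,0,0,0,0,0,0]]' 30
python3 pl.py 0 0 0
```

```text
time_s: 29.42
ee_pos: [0.5911, -0.1116, 0.1097]
eef_rot: [0.053, 0.965, -0.014, 0.258]
contact_force: [-0.1, -0.2, 0.0]
grip_width: 0.0511
finger_force: 0.0
time_s: 30.0
ee_pos: [0.5917, -0.112, 0.1122]
eef_rot: [0.053, 0.964, -0.015, 0.26]
contact_force: [0.3, -0.0, -0.2]
grip_width: 0.0003
finger_force: 0.0
t 30.00 pos [ 0.5917 -0.112   0.1122] shift cm [ 0.11  0.02 -0.79] turn [-0.002  0.002 -0.003] F [ 0.3 -0.  -0.2] grip 0.0003 ff 0.0
```

```bash
python3 -m inch '[[0.2,0,0,-0.8,0,0,0],[0.2,0,0,-0.8,0,0,0],[0.2,0,0,0,0,0,0],[0.2,0,0,0,0,0,0],[0.2,0,0,0,0,0,0],[0.2,0,0,0.8,0,0,0],[0.2,0,0,0.8,0,0,0],[0.2,0,0,0.6,0,0,0],[0.2,0,0,0.6,0,0,0],[0.2,0,0,0,0,0,0]]'
python3 pl.py 0 0 0
python3 -m inch '[[-0.3,0,0,0,0,0,0],[-0.5,0,0,0,0,0,0],[-0.7,0,0,0,0,0,0],[-1,0,0,0,0,0,0],[-1,0,0,0,0,0,0],[-1,0,0,0,0,0,0],[-1,0,0,0,0,0,0]]' 30
python3 pl.py 0 0 0
```

```text
time_s: 30.83
ee_pos: [0.597, -0.1123, 0.099]
eef_rot: [0.053, 0.965, -0.014, 0.258]
contact_force: [-0.3, 0.8, -0.1]
grip_width: 0.0513
finger_force: 0.0
t 30.83 pos [ 0.597  -0.1123  0.099 ] shift cm [-0.08 -0.01 -2.19] turn [-0.002 -0.001 -0.003] F [-0.3  0.8 -0.1] grip 0.0513 ff 0.0
time_s: 31.42
ee_pos: [0.5979, -0.1094, 0.1019]
eef_rot: [0.052, 0.964, -0.012, 0.259]
contact_force: [0.3, 18.2, 3.6]
grip_width: 0.0127
finger_force: 33.6
t 31.42 pos [ 0.5979 -0.1094  0.1019] shift cm [ 0.11 -0.29 -1.97] turn [ 0.002  0.002 -0.003] F [ 0.3 18.2  3.6] grip 0.0127 ff 33.6
```

The rib is gripped. I slide the cover to the left.

```bash
python3 -m inch '[[-1,0,0.5,0,0,0,0],[-1,0,1,0,0,0,0],[-1,0,1,0,0,0,0],[-1,0,0,0,0,0,0]]' 30
python3 pl.py 0 0 0
```

```text
time_s: 31.75
ee_pos: [0.6002, -0.0866, 0.1019]
eef_rot: [0.053, 0.964, -0.014, 0.259]
contact_force: [-6.9, 2.3, 4.5]
grip_width: 0.0128
finger_force: 34.2
t 31.75 pos [ 0.6002 -0.0866  0.1019] shift cm [ 0.09 -2.6  -1.96] turn [-0.002  0.002 -0.002] F [-6.9  2.3  4.5] grip 0.0128 ff 34.2
```

```bash
python3 -m inch '[[-1,0,1,0,0,0,0],[-1,0,1,0,0,0,0],[-1,0,1,0,0,0,0],[-1,0,0,0,0,0,0]]'
python3 pl.py 0 0 0
python3 -m inch '[[-1,0,1,0,0,0,0],[-1,0,1,0,0,0,0],[-1,0,1,0,0,0,0],[-1,0,0,0,0,0,0]]'
python3 pl.py 0 0 0
```

```text
time_s: 32.08
ee_pos: [0.6032, -0.0566, 0.1018]
eef_rot: [0.053, 0.964, -0.014, 0.259]
contact_force: [-11.5, 2.3, 8.3]
grip_width: 0.0131
finger_force: 34.9
t 32.08 pos [ 0.6032 -0.0566  0.1018] shift cm [ 0.07 -5.6  -1.95] turn [-0.002  0.001 -0.002] F [-11.5   2.3   8.3] grip 0.0131 ff 34.9
time_s: 32.42
ee_pos: [0.6062, -0.0268, 0.1018]
eef_rot: [0.053, 0.964, -0.014, 0.259]
contact_force: [-15.8, 4.0, 12.5]
grip_width: 0.0133
finger_force: 35.6
t 32.42 pos [ 0.6062 -0.0268  0.1018] shift cm [ 0.05 -8.61 -1.94] turn [-0.002  0.    -0.002] F [-15.8   4.   12.5] grip 0.0133 ff 35.6
```

```bash
python3 -m inch '[[-1,0,1,-0.1,0,0,0],[-1,0,0.8,-0.1,0,0,0],[-1,0,0.5,0,0,0,0],[-1,0,0,0,0,0,0]]'
python3 pl.py 0 0 0
```

```text
time_s: 32.75
ee_pos: [0.6083, -0.0045, 0.1021]
eef_rot: [0.053, 0.964, -0.015, 0.259]
contact_force: [14.9, 1.0, -15.5]
grip_width: 0.0131
finger_force: 32.0
t 32.75 pos [ 0.6083 -0.0045  0.1021] shift cm [  0.02 -10.85  -1.89] turn [-0.002  0.002 -0.002] F [ 14.9   1.  -15.5] grip 0.0131 ff 32.0
```

```bash
python3 -m inch '[[-1,0,0.2,0.08,0,0,0],[-1,0,0.2,0,0,0,0],[-1,0,0,0,0,0,0]]'
python3 pl.py 0 0 0
```

```text
time_s: 33.0
ee_pos: [0.6087, -0.001, 0.102]
eef_rot: [0.053, 0.964, -0.015, 0.259]
contact_force: [-2.8, 0.2, -1.8]
grip_width: 0.0127
finger_force: 34.5
t 33.00 pos [ 0.6087 -0.001   0.102 ] shift cm [ 1.000e-02 -1.119e+01 -1.900e+00] turn [-0.002  0.001 -0.002] F [-2.8  0.2 -1.8] grip 0.0127 ff 34.5
```

```bash
python3 -m inch '[[-1,0,0.2,0,0,0,0],[-1,0,0.1,0,0,0,0],[-1,0,0,0,0,0,0]]'
python3 pl.py 0 0 0
```

```text
time_s: 33.25
ee_pos: [0.6088, 0.0004, 0.102]
eef_rot: [0.053, 0.964, -0.016, 0.258]
contact_force: [-7.0, -8.9, 1.6]
grip_width: 0.0129
finger_force: 34.9
t 33.25 pos [6.088e-01 4.000e-04 1.020e-01] shift cm [  0.02 -11.34  -1.87] turn [-0.005  0.    -0.002] F [-7.  -8.9  1.6] grip 0.0129 ff 34.9
```

At the stop (Fy -9 N, about 11 cm travelled). I release and withdraw.

```bash
python3 -m inch '[[-0.3,0,0,0,0,0,0],[0,0,0,0,0,0,0],[0.1,0,0,0,0,0,0],[0.1,0,0,0,0,0,0],[0.1,0,0,-1,0,0,0],[0.1,0,0,-1.5,0,0,0],[0.1,0,0,-2,0,0,0],[0.1,0,0,-2,0,0,0],[0.1,0,0,-2,0,0,0],[0.1,0,0,-2,0,0,0],[0.1,0,0,-2,0,0,0],[0.1,0,0,0,0,0,0]]'
python3 -m inch '[[0.1,0,0,-2,0,0,0],[0.1,0,0,-2,0,0,0],[0.1,0,0,0,0,0,0],[0.1,0,0,0,0,0,0]]'
python3 - <<'E'
from go import *
for c in('top','scene'):
  p=manip.read_camera(c); save(p,c+'9.png'); im=p['image'].astype(int)
  for n in('pin','pull'):
    for d in manip.masks_of(n,p):
      if 180<d['bbox'][0]<350 and 100<d['bbox'][1]<250: print(c,n,round(d['conf'],2),np.round(d['bbox'],1))
  if c=='top':
    for r in(144,146,148,150): print(im[r,250:312,0].tolist())
E
```

```text
time_s: 34.25
ee_pos: [0.5487, 0.009, 0.2162]
eef_rot: [0.053, 0.963, -0.014, 0.263]
contact_force: [0.7, -0.5, 0.6]
grip_width: 0.047
finger_force: 0.0
time_s: 34.58
ee_pos: [0.5282, 0.011, 0.2465]
eef_rot: [0.053, 0.964, -0.015, 0.261]
contact_force: [-0.9, 0.1, -0.4]
grip_width: 0.0468
finger_force: 0.0
top pin 0.44 [188.2 134.7  24.   22.8]
top pull 0.8 [251.  146.7  42.3  20.7]
[67, 64, 64, 65, 64, 62, 64, 65, 66, 55, 90, 99, 97, 90, 56, 39, 43, 44, 45, 43, 56, 82, 81, 78, 77, 77, 76, 75, 75, 76, 74, 75, 77, 74, 86, 93, 87, 76, 73, 73, 76, 76, 79, 76, 76, 76, 76, 78, 80, 62, 35, 71, 80, 74, 127, 149, 150, 150, 150, 150, 151, 150]
[66, 62, 62, 65, 63, 62, 64, 64, 65, 55, 93, 98, 99, 85, 51, 37, 42, 45, 44, 43, 64, 79, 75, 74, 74, 75, 75, 76, 78, 78, 75, 77, 79, 86, 94, 95, 88, 82, 78, 79, 79, 80, 79, 79, 78, 77, 77, 77, 77, 55, 43, 74, 79, 73, 139, 152, 151, 150, 151, 150, 149, 150]
[65, 62, 63, 63, 63, 65, 62, 65, 66, 58, 95, 99, 99, 75, 47, 40, 43, 44, 45, 42, 66, 80, 78, 72, 74, 73, 72, 72, 74, 74, 72, 86, 93, 95, 94, 92, 93, 93, 85, 75, 75, 74, 75, 74, 73, 74, 73, 71, 76, 53, 49, 75, 79, 86, 142, 153, 150, 150, 150, 150, 151, 150]
[66, 64, 63, 63, 61, 63, 64, 66, 67, 62, 95, 98, 99, 72, 46, 41, 40, 45, 45, 41, 71, 77, 73, 72, 70, 69, 72, 69, 71, 72, 69, 81, 91, 95, 95, 94, 91, 94, 91, 78, 72, 74, 74, 76, 76, 74, 74, 75, 75, 47, 62, 77, 77, 88, 143, 152, 151, 150, 150, 150, 151, 150]
scene pin 0.66 [301.5 137.5  19.8  22.2]
scene pin 0.45 [221.5 125.5  10.2  26.1]
scene pull 0.71 [184.6 224.4  54.3  48.1]
scene pull 0.33 [183.1 213.7  64.8  89.6]
```

```bash
python3 - <<'E'
from go import *
print(manip.job_done())
E
```

```text
the job is handed in; nothing more can be done
None
```

I parked the pin in the stand's notch, slid the cover to its left stop (about 11 cm), let go of both, moved the arm clear and handed the job in; the verdict wasn't shown. The final pictures put the pin in the notch and the cover open, and the highest force I read at the stand was about 6 N.

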